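Pack the curry-house order crate: serving slates and tiffin

ROBOT

A 6-joint arm with a two-finger parallel gripper is mounted at the origin on the work surface. World frame = base frame: x ahead of the robot, y to its left, z up, the work surface at z = 0. Lengths are in mm, angles in degrees, forces in N, time in s.
With the tool pointing down it reaches from about 300 to 850 mm from the base axis. Payload 4.2 kg.
Tool frame: the origin (TCP) lies midway between the tips of the shut fingers; the grasp point (between the pads) lies 19 mm behind it; z points along the fingers, y is the line along which they close (so a half turn about z gives the same grasp; the last joint's range is limited). The gripper opens to 91 mm and grips with 3 to 60 N. Pads are 32 mm wide; open, the fingers measure 118 mm over their backs; the gripper's body (76 mm by 178 mm) begins 60 mm behind the grasp point.
Start: joints at [65.26, 18.312, 89.639, -0, 72.044, -1.146], TCP at [230.153, 526.947, 213.976] pointing down, gripper open.
Joint ranges: [-177.97, 177.97], [-48.28, 115.42], [12.27, 149.76], [-77.06, 257.06], [2.81, 150.46], [-146.56, 146.56]. Speed limits (degrees/s): [147.25, 147.25, 180, 180, 180, 180].

INTERFACE

Orientations are given as [roll, pitch, yaw] about the fixed x, y, z axes, in that order (R = Rz(yaw) Ry(pitch) Rx(roll)).
In Python, from workcell import env gives the robot as it stands.
- The arm moves only by the tool send_rows, never from a script. Its argument "steps" is a list that holds one entry, the list of rows, each a list of 5 numbers: the shift along the tool's x, y, z scaled (see below), then the turn about the tool's z scaled (see below), then the opening, from 0 (shut) to 1 (fully open). In form: [[[dx, dy, dz, yaw, fingers], ...]]. A call has 1 to 5 rows; each row shifts and turns the commanded pose from where the row before left it, along the tool's axes as they then stand; what a row does not reach is not made up. The controller multiplies each number of a shift by 0.04 m and each number of a turn by 0.12 rad. A row lasts 1/12 s, in which the tool goes at most 41.7 mm and 7.16 degrees, less where a joint would pass 70% of its speed; a pose out of reach is approached as far as the arm can. A call with a number of a shift or a turn outside -1 to 1 is refused whole. A call with a gripper value outside its range is refused whole. The fingers move at their own pace and stop on an object; "squeeze" is the grip in N (left out, the last holds). Time passes only in rows, so rows that do not move let the fingers close. It gives the time, the measured TCP pose, the force, the opening and the grip force at its end, in the units of the state.
- env.state(): the state, without advancing time (a new reading comes with each control period).
- env.grab_frame(name): name is "side" or "top"; returns a dict with "pixels" (480x640x3 uint8, red, green, blue), "depth" (480x640 float32, mm along the optical axis (not along the pixel's ray), 0 where there is no reading), "intrinsics" (3x3 intrinsics, pixels), "dist" ([k1, k2, p1, p2, k3] as OpenCV has them; the pictures are not rectified), "cam_to_world" (4x4, takes a point from camera to world coordinates). Camera axes: x right, y down, z forward; pixel columns grow to the right and rows downward; lengths in mm; the calibration is good to about 2 mm. A picture is of the moment at which its call begins.
- env.job_done(): hands the job in; it is judged then, once.
The state is a dict: "time_s": time; "qpos": joint angles; "qvel": joint speeds; "effort": joint torques, N m; "ee_pos": TCP position; "ee_rot": TCP orientation; "force": force on the tool from outside, world axes, zero at the start; "torque": the same for the moment, N m; "gripper_width": finger opening in mm; "gripper_force": force on a finger pad.
Only numpy, scipy, OpenCV 4.12 (cv2) and the standard library are available. Lean on these libraries where they do the work, as an engineer would, in place of code of your own. Each camera call takes 0.05 s, during which the arm holds its last target. There are 200 camera calls.

TASK

Pack the order crate: build the tiffin in the cradle between the brass posts, tin first, then the copper spacer, then the lid, each lying flat and centred on the one below; and draw every serving slate that is there straight up out of the drying rack and stand it fully down in a slot of its own in the crate. The tiffin and the slates may be done in either order; lower the slates gently without dropping them or letting one fall over, and leave the spice bowl, jar and oil bottle where they are.

Things in the scene. Friction and masses are not known exactly. Their poses are not given: they have to be found in the camera images.
- rack: fixed pale wooden drying rack, 150 x 216 x 60 mm high, holding the slates upright. Origin: centre of its underside. Four slots (12 mm wide in y, 116 mm long in x, 50 mm deep, floor 10 mm above the table) lie along its x axis, at y = -72, -24, +24, +72 mm; not every slot is filled
- crate: fixed brown wooden order crate: base board 160 (x) x 330 (y) mm, 12 mm thick, rim to 26 mm high. Origin: centre of its underside. A slotted wooden block (52 mm high) covers y = -153 to +43 mm: four slots along x; at its +y end stands the tiffin cradle of four brass posts
- well (a point): centre of the tiffin cradle, on the crate's base board (12 mm above the table), 108 mm along +y of the crate's origin. Four brass posts, 10 mm thick, 74 mm tall above the board, stand around it at (+-27, +-27) mm in the crate's axes: a 60 mm round part has 3 mm play. Fingers pass between the posts along the crate's x axis (most room) or y axis (slotted block from 65 mm)
- slot1 (a point): middle of the floor of crate slot 1 (14 mm wide in the crate's y, 118 mm long in x, 40 mm deep; its mouth is 40 mm above this point)
- slate1: dark blue-grey serving slate, 110 mm wide (x) x 8 mm thick (y) x 120 mm tall (z), 0.26 kg, standing in the rack; origin at the middle of its lower edge; None if absent
- slot2 (a point): middle of the floor of crate slot 2 (14 mm wide in the crate's y, 118 mm long in x, 40 mm deep; its mouth is 40 mm above this point)
- slate2: dark blue-grey serving slate, 110 mm wide (x) x 8 mm thick (y) x 120 mm tall (z), 0.26 kg, standing in the rack; origin at the middle of its lower edge; None if absent
- slot3 (a point): middle of the floor of crate slot 3 (14 mm wide in the crate's y, 118 mm long in x, 40 mm deep; its mouth is 40 mm above this point)
- slate3: dark blue-grey serving slate, 110 mm wide (x) x 8 mm thick (y) x 120 mm tall (z), 0.26 kg, standing in the rack; origin at the middle of its lower edge; None if absent
- slot4 (a point): middle of the floor of crate slot 4 (14 mm wide in the crate's y, 118 mm long in x, 40 mm deep; its mouth is 40 mm above this point)
- slate4: dark blue-grey serving slate, 110 mm wide (x) x 8 mm thick (y) x 120 mm tall (z), 0.26 kg, standing in the rack; origin at the middle of its lower edge; None if absent
- tin: closed round steel food tin, 60 mm diameter, 46 mm high, 0.2 kg, upright on the table; origin at the centre of its underside
- spacer: round copper spacer plate with a dark middle, 60 mm diameter, 14 mm high; origin at the centre of its underside
- lid: steel lid disc, 60 mm diameter, 12 mm high, with a black knob on top (20 mm diameter, from 12 to 34 mm high); origin at the centre of its underside
- spice_bowl: bystander: wooden bowl of turmeric, 120 mm across, 45 mm high; origin centre of underside
- jar: bystander: amber jar, 52 mm diameter, 100 mm high; origin centre of underside
- oil: bystander: green glass oil bottle, 60 mm diameter, 200 mm high; origin centre of underside
Not all that is in view belongs to the job. Of the things shaped like the spacer, the copper one is meant.

How it is judged (in metres and radians):
On the way, in this order (a step that is already met when the one before it is completed fails the run):
1. the tin stands flat on the floor of the cradle (horizontal distance between tin and well below 0.006 m and z of tin in the frame of crate between 0.008 and 0.017 m and angle between tin's own z axis and vertical below 0.12 rad), for 0.2 s.
2. the spacer lies flat and centred on the tin (all of step 1 and horizontal distance between spacer and well below 0.007 m and z of spacer in the frame of crate between 0.054 and 0.063 m and angle between spacer's own z axis and vertical below 0.12 rad), for 0.2 s.
3. the lid lies flat and centred on the spacer (all of step 2 and horizontal distance between lid and well below 0.007 m and z of lid in the frame of crate between 0.068 and 0.077 m and angle between lid's own z axis and vertical below 0.12 rad), for 0.2 s.
At the end, for the whole second after the job is handed in: Tin (6 mm), spacer and lid (7 mm) centred on the cradle in that order, at height within 5 mm, flat within 0.12 rad; each slate present stands in a crate slot, lower edge within 7 mm of its floor, within 12 mm of its middle lengthwise, leaning under 0.25 rad; all at rest (all of step 3 and linear speed of each of tin, spacer, lid, slate1, slate2, slate3, slate4 below 0.03 m/s and z of slate1 in the frame of crate between 0.005 and 0.019 m and x of slate1 in the frame of crate between -0.012 and 0.012 m and y of slate1 in the frame of crate between -0.138 and 0.03 m and angle between each of slate1, slate2, slate3, slate4's own z axis and vertical below 0.25 rad and z of slate2 in the frame of crate between 0.005 and 0.019 m and x of slate2 in the frame of crate between -0.012 and 0.012 m and y of slate2 in the frame of crate between -0.138 and 0.03 m and z of slate3 in the frame of crate between 0.005 and 0.019 m and x of slate3 in the frame of crate between -0.012 and 0.012 m and y of slate3 in the frame of crate between -0.138 and 0.03 m and z of slate4 in the frame of crate between 0.005 and 0.019 m and x of slate4 in the frame of crate between -0.012 and 0.012 m and y of slate4 in the frame of crate between -0.138 and 0.03 m); the robot touches nothing.
It fails at once if a slate is tipped over or laid down (leans more than 45 degrees) (angle between any of slate1, slate2, slate3, slate4's own z axis and vertical above 0.8 rad).
It fails at once if a slate is dropped or slammed into the crate (faster than 0.5 m/s while its lower edge is less than 60 mm above the slot floors) ((linear speed of slate1 above 0.5 m/s and z of slate1 in the frame of crate below 0.072 m and x of slate1 in the frame of crate between -0.08 and 0.08 m and y of slate1 in the frame of crate between -0.16 and 0.06 m) or (linear speed of slate2 above 0.5 m/s and z of slate2 in the frame of crate below 0.072 m and x of slate2 in the frame of crate between -0.08 and 0.08 m and y of slate2 in the frame of crate between -0.16 and 0.06 m) or (linear speed of slate3 above 0.5 m/s and z of slate3 in the frame of crate below 0.072 m and x of slate3 in the frame of crate between -0.08 and 0.08 m and y of slate3 in the frame of crate between -0.16 and 0.06 m) or (linear speed of slate4 above 0.5 m/s and z of slate4 in the frame of crate below 0.072 m and x of slate4 in the frame of crate between -0.08 and 0.08 m and y of slate4 in the frame of crate between -0.16 and 0.06 m)).
It fails at once if a bystander (spice bowl, jar, oil bottle) is pushed more than 3 cm or tipped (distance of any of spice_bowl, jar, oil from where it was at the start of the episode above 0.03 m or angle between any of spice_bowl, jar, oil's own z axis and vertical above 0.4 rad).
Of slate1, slate2, slate3, slate4 only 2 to 4 are there at a start; the rules pass over those that are not, and their reading is None.
At some moment in a run one of tin, spacer, lid may be knocked a few centimetres aside while the robot is not near it.
It also fails if it takes over 210 s, if anything falls off the work surface, if the arm or the gripper's body presses on something with over 40 N, if the wrist force passes 120 N, or if a joint passes its speed limit or range.

## Working session

There is one attempt and no reset: what is moved stays moved. The work goes in short steps, Python scripts to look and compute and a tool call to move; the robot and the scene stay as the last step left them, time stands still between calls to the robot, and variables do not carry over. Pictures are saved under pics/ and viewed, at most 14 in all, crops included, and the job is handed in when it is done.

Besides the shell and the picture viewer there is one more tool, called after "Call:" as name(argument=value, ...) on one line, values as JSON. send_rows: Moves the arm, as the interface text tells. Shifts and turns lie within -1 to 1; 1 stands for 0.04 m of shift or 0.12 rad of turn. Its arguments: {"type":"object","properties":{"steps":{"type":"array"},"squeeze":{"type":"number"}},"required":["steps"]}

```bash
ls; mkdir -p pics; cat > h.py <<'E'
import numpy as np, cv2, pickle
from workcell import env
def grab(n):
    f=env.grab_frame(n); pickle.dump(f,open(f'/tmp/{n}.pkl','wb')); return f
def load(n): return pickle.load(open(f'/tmp/{n}.pkl','rb'))
def ray(f,uv):
    uv=np.array(uv,float).reshape(-1,1,2)
    K=np.array(f['intrinsics']);p=cv2.undistortPoints(uv,K,np.array(f['dist'])).reshape(-1,2)
    T=np.array(f['cam_to_world']);d=np.c_[p,np.ones(len(p))]@T[:3,:3].T
    return T[:3,3],d
def onplane(f,uv,z):
    o,d=ray(f,uv); return o+d*((z-o[2])/d[:,2])[:,None]
def cloud(f):
    v,u=np.mgrid[:480,:640]; o,d=ray(f,np.c_[u.ravel(),v.ravel()])
    P=o+d*np.asarray(f['depth']).reshape(-1,1); P[np.asarray(f['depth']).ravel()==0]=np.nan
    return P.reshape(480,640,3)
E
python3 - <<'E'
from h import *
for n in('top','side'):
    f=grab(n); cv2.imwrite(f'pics/{n}0.png',f['pixels'][:,:,::-1]); print(f['cam_to_world'],f['intrinsics'],f['dist'])
print(env.state())
E
```

```text
pics
[[-2.45466690e-02 -9.94143965e-01  1.05238957e-01  4.50428189e+02]
 [-9.99695788e-01  2.46636364e-02 -1.90009166e-04  4.06048994e+01]
 [-2.40667890e-03 -1.05211606e-01 -9.94446945e-01  1.11881818e+03]
 [ 0.00000000e+00  0.00000000e+00  0.00000000e+00  1.00000000e+00]] [[452.99520678   0.         321.40950222]
 [  0.         452.99520678 243.49523933]
 [  0.           0.           1.        ]] [-0.07226694  0.          0.          0.          0.        ]
[[-9.98507421e-01 -4.39354183e-02  3.24439494e-02  5.04234858e+02]
 [-5.42690689e-02  7.31263070e-01 -6.79933225e-01  1.06579904e+03]
 [ 6.14808860e-03 -6.80679074e-01 -7.32555936e-01  1.13897761e+03]
 [ 0.00000000e+00  0.00000000e+00  0.00000000e+00  1.00000000e+00]] [[558.15959014   0.         322.9316062 ]
 [  0.         558.15959014 234.03262662]
 [  0.           0.           1.        ]] [-0.1342801  0.         0.         0.         0.       ]
{'time_s': 0.1, 'qpos': array([ 6.52599689e+01,  1.83482051e+01,  8.96977765e+01, -1.99378438e-03,
        7.20435934e+01, -1.14739862e+00]), 'qvel': array([-0.0958984 ,  0.13106494, -0.18263029, -0.10264447, -0.06600592,
       -0.01676298]), 'effort': array([ 6.89815188e-04, -4.13335776e+01, -2.32510042e+01,  7.30287773e-02,
        4.21080273e-02, -3.94175402e-05]), 'ee_pos': array([229.97358422, 526.53206825, 213.21318358]), 'ee_rot': array([-1.79910405e+02,  1.01629535e-04,  1.56407984e+02]), 'force': array([ 0.57498944, -0.42549788,  0.12434461]), 'torque': array([-0.01799225,  0.05714529,  0.00463622]), 'gripper_force': 0.0, 'gripper_width': 91.2878894642648}
```

View pics/top0.png

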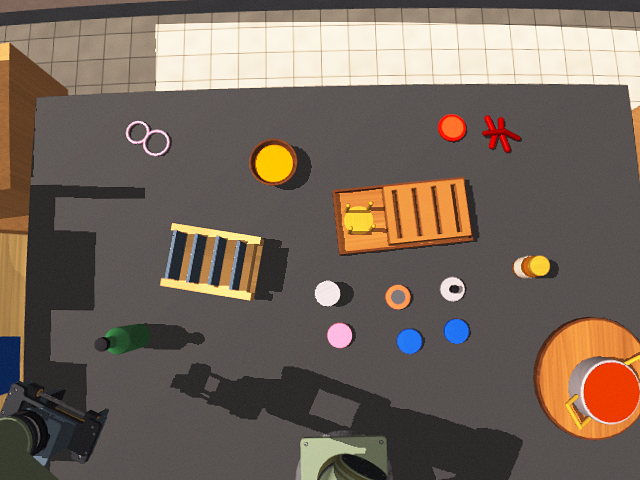

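View pics/side0.png

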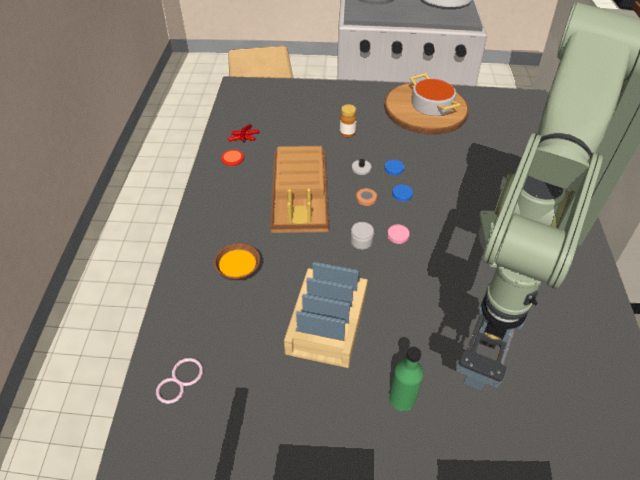

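The top view shows the crate (columns 333–475, rows 180–254, cradle near (360,218)) and the rack (160–262, 225–298) with what look like four slates. The tin is at (327,293), the copper spacer at (398,296) and the lid at (452,289). The side view agrees with this: four slates in the rack, with the green bottle beside it.

```bash
python3 - <<'E'
from h import *
for n in('top','side'):
    f=load(n);P=cloud(f);Z=P[...,2];X=P[...,0];Y=P[...,1]
    hsv=cv2.cvtColor(f['pixels'],cv2.COLOR_RGB2HSV)
    def rect(m,name):
        m=m.astype(np.uint8); k,l,s,c=cv2.connectedComponentsWithStats(m)
        i=1+np.argmax(s[1:,4]); q=P[l==i]; r=cv2.minAreaRect(q[:,:2].astype(np.float32))
        print(n,name,np.round(r[0],1),np.round(r[1],1),round(r[2],2),'z',np.round(np.nanpercentile(q[:,2],[5,50,95]),1),len(q))
    def region(x0,x1,y0,y1): return (X>x0)&(X<x1)&(Y>y0)&(Y<y1)
    u,v=np.meshgrid(range(640),range(480))
    cr=region(400,650,-350,40); rk=region(300,530,140,430)
    rect(cr&(Z>8)&(Z<100),'crate all'); rect(cr&(Z>44)&(Z<60),'block')
    rect(rk&(Z>8)&(Z<66),'rack all'); rect(rk&(Z>52)&(Z<66),'racktop')
    m=rk&(Z>90)&(Z<140); k,l,s,c=cv2.connectedComponentsWithStats(m.astype(np.uint8))
    for i in range(1,k):
        if s[i,4]>20: rect(l==i,'slate')
    sm=region(230,470,-300,60)&(Z>5)&(Z<60); k,l,s,c=cv2.connectedComponentsWithStats(sm.astype(np.uint8))
    for i in range(1,k):
        if s[i,4]>50: rect(l==i,'obj px%s'%np.round(c[i]))
    m=cr&(Z>70)&(Z<95);k,l,s,c=cv2.connectedComponentsWithStats(m.astype(np.uint8))
    for i in range(1,k):
        if s[i,4]>3: rect(l==i,'post')
E
```

```text
top crate all [ 607.1 -162.6] [110.9 332.2] 4.36 z [ 9.5 26.7 53.9] 5412
top block [ 611.  -216.8] [ 89.5 197.5] 3.55 z [47.4 51.1 54.4] 2185
top rack all [500.3 307.7] [216.1  95.2] 79.82 z [11.  59.2 63. ] 2006
top racktop [486.3 313.8] [213.4  91.2] 87.73 z [55.9 59.7 63.1] 1738
top slate [495.  236.1] [ 8.8 72. ] 79.22 z [ 94.4 127.5 131.9] 227
top slate [508.3 380.5] [ 9.4 45.2] 78.25 z [ 93.3 121.1 131.9] 192
top slate [503.8 331.7] [10.1 54.2] 80.84 z [ 93.1 124.9 131.3] 209
top slate [500.5 284.6] [ 9.3 60.7] 79.4 z [ 93.1 125.2 131.5] 213
top obj px[451. 290.] [ 444.2 -273. ] [52.8 51.3] 88.44 z [ 8.2 11.7 33.2] 416
top obj px[327. 294.] [443.9  28.9] [59.5 51.9] 88.72 z [41.8 45.6 48.7] 483
top obj px[398. 297.] [ 432.8 -142.6] [59.1 58.7] 24.64 z [ 9.7 13.4 16.7] 486
top obj px[454. 331.] [ 346.1 -276. ] [47.9 58.2] 89.83 z [ 9.7 13.7 17. ] 426
top obj px[339. 335.] [344.6   2.2] [55.6 58. ] 88.41 z [10.4 13.6 17.4] 484
top obj px[409. 341.] [ 325.1 -165.7] [57.1 58.3] 43.1 z [10.  13.8 17.2] 479
top post [646.2 -22.4] [7.  5.6] 85.3 z [71.5 83.8 86.4] 13
top post [648.8 -
[... 685 characters left out ...]
3.3 42.3] 77.86 z [ 92.4 116.8 132.3] 253
side obj px[362. 167.] [ 445.1 -270.7] [56.8 50.6] 88.34 z [ 7.5 13.4 34.3] 189
side obj px[394. 168.] [ 349.6 -274.1] [51.5 59.1] 89.17 z [ 6.  13.4 18.2] 205
side obj px[402. 192.] [ 328.7 -165.9] [65.2 62.6] 59.14 z [ 6.9 13.3 18.6] 257
side obj px[366. 196.] [ 435.4 -138.7] [63.4 65.5] 40.83 z [ 6.8 13.3 17.9] 260
side obj px[363. 235.] [445.1  10.5] [50.  98.8] 0.39 z [10.9 44.  48.9] 406
side obj px[398. 234.] [347.5   5.9] [57.6 63.9] 21.53 z [ 7.1 13.2 17.7] 310
side post [601.6 -77. ] [ 5.8 15.5] 4.37 z [72.1 80.5 88.5] 17
side post [648.1 -20.4] [3.1 5.2] 5.84 z [72.3 80.2 84.1] 9
side post [597.5 -22.6] [5.6 8.1] 5.54 z [72.7 81.4 86.1] 15
```

```bash
python3 - <<'E'
from h import *
for n in('top','side'):
    f=load(n);P=cloud(f);Z=P[...,2];X=P[...,0];Y=P[...,1]
    def rect(m,name):
        m=m.astype(np.uint8); k,l,s,c=cv2.connectedComponentsWithStats(m)
        i=1+np.argmax(s[1:,4]); q=P[l==i]; r=cv2.minAreaRect(q[:,:2].astype(np.float32))
        print(n,name,np.round(r[0],1),np.round(r[1],1),round(r[2],2),'mean',np.round(q.mean(0),1),len(q))
    def region(x0,x1,y0,y1): return (X>x0)&(X<x1)&(Y>y0)&(Y<y1)
    cr=region(400,760,-370,60); rk=region(300,650,140,470)
    rect(cr&(Z>7)&(Z<100),'crate all'); rect(cr&(Z>44)&(Z<60),'block')
    rect(rk&(Z>8)&(Z<66),'rack all'); rect(rk&(Z>53)&(Z<66),'racktop')
    m=rk&(Z>90)&(Z<140); k,l,s,c=cv2.connectedComponentsWithStats(m.astype(np.uint8))
    for i in range(1,k):
        if s[i,4]>20: rect((l==i)&(Z>115),'slate')
    m=cr&(Z>74)&(Z<95);k,l,s,c=cv2.connectedComponentsWithStats(m.astype(np.uint8))
    for i in range(1,k):
        if s[i,4]>3: rect(l==i,'post')
    # discs by top colour contour
    if n=='top':
        for nm,(u,v),h in(('tin',(327,293),46),('spacer',(398,297),14),('lid',(452,289),12)):
            p=f['pixels'][v-25:v+25,u-25:u+25].astype(int)
            bg=np.array([75,75,75]); m=((Z>h*.6)&(Z<h+30))[v-25:v+25,u-25:u+25]
            br=(p.max(2)>120)
            k,l,s,c=cv2.connectedComponentsWithStats(br.astype(np.uint8)); i=1+np.argmax(s[1:,4])
            cs,_=cv2.findContours((l==i).astype(np.uint8),cv2.RETR_EXTERNAL,cv2.CHAIN_APPROX_NONE)
            cc=max(cs,key=cv2.contourArea); (cx,cy),r=cv2.minEnclosingCircle(cc); M=cv2.fitEllipse(cc)
            print(nm,(cx+u-25,cy+v-25),r,M,onplane(f,[(M[0][0]+u-25,M[0][1]+v-25)],h))
img=np.vstack([cv2.resize(load('top')['pixels'][170:262,325:485],None,fx=5,fy=3.2*1.5625,interpolation=2)[:460]])
cv2.imwrite('pics/c1.png',cv2.resize(load('top')['pixels'][170:310,155:345] ,None,fx=4,fy=4,interpolation=cv2.INTER_CUBIC)[:,:,::-1])
cv2.imwrite('pics/c2.png',cv2.resize(load('top')['pixels'][175:310,315:485] ,None,fx=4.4,fy=4.4,interpolation=cv2.INTER_CUBIC)[:,:,::-1])
E
```

```text
top crate all [ 633.  -160.5] [162.  331.9] 4.63 mean [ 630.  -156.9   32.2] 8670
top block [ 637.3 -215.1] [139.2 197.6] 4.65 mean [ 636.3 -214.8   51. ] 3664
top rack all [528.  303.2] [217.  151.4] 79.71 mean [523.6 284.9  55.3] 3681
top racktop [528.1 303.4] [216.5 151.4] 79.74 mean [525.  294.   59.6] 3229
top slate [540.3 374.4] [  9.7 109.4] 79.04 mean [540.6 373.5 126.8] 284
top slate [531.3 326.5] [ 10.1 110.3] 79.11 mean [530.6 325.6 127.1] 274
top slate [525.2 280.6] [ 10.2 108. ] 79.35 mean [525.9 279.  127.3] 252
top slate [513.6 232.7] [  8.6 109.8] 79.24 mean [513.5 232.  127.6] 245
top slate [351.8 468.1] [ 3.5 24.5] 89.81 mean [353.8 468.1 121.8] 29
top post [652.6 -75.9] [6.8 9.2] 83.01 mean [652.1 -76.2  83. ] 17
top post [647.1 -22.3] [6.9 7.3] 87.92 mean [647.1 -22.8  83.8] 14
top post [599.1 -81.1] [7.5 7.5] 88.74 mean [598.7 -80.9  83.9] 16
top post [594.3 -27.6] [7.  9.4] 89.14 mean [594.  -27.4  83.3] 17
tin (327.1831684112549, 293.08910942077637) 13.214700698852539 ((24.979406356811523, 25.05654525756836), (24.737504959106445, 25.27365493774414), 0.781045258
[... 661 characters left out ...]
3.3] [223.2 151.8] 79.95 mean [528.8 357.7  48.2] 2596
side racktop [530.5 302.6] [222.2 151.6] 79.81 mean [524.  338.7  60.1] 1652
side slate [515.6 234. ] [ 14.9 108.6] 77.75 mean [516.3 235.  125.5] 284
side slate [527.6 279.6] [ 14.2 110.4] 79.68 mean [527.3 280.7 126. ] 326
side slate [533.5 327.2] [ 14.2 110.8] 79.37 mean [533.1 329.  126.1] 345
side slate [541.8 374.6] [ 13.6 108.5] 79.31 mean [540.7 376.4 126.1] 340
side post [654.5 -73. ] [ 7.7 13. ] 36.29 mean [655.4 -73.3  81. ] 17
side post [601.5 -77. ] [ 5.7 15.5] 4.37 mean [601.7 -77.1  82. ] 13
side post [650.9 -21.9] [8.3 9.1] 5.84 mean [651.2 -19.9  81.2] 14
side post [597.5 -22.6] [5.5 8.2] 4.55 mean [597.4 -23.2  81.6] 13
```

View pics/c2.png

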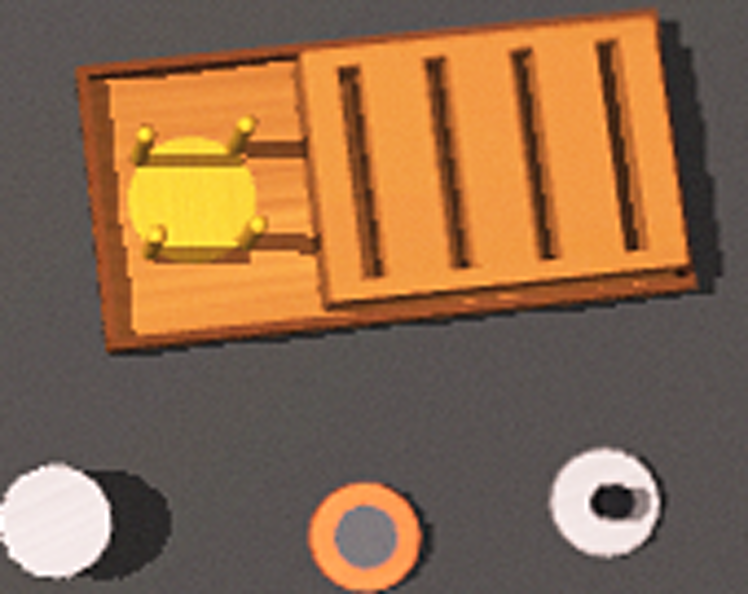

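View pics/c1.png

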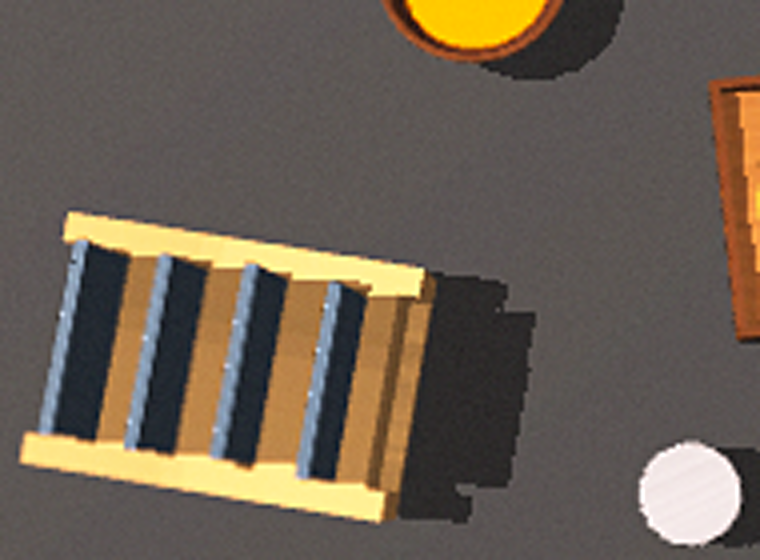

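```bash
cat >> h.py <<'E'
def rows(tgt,yaw,n,grip,p=None,y0=None):
    """print n rows of scaled moves from the present pose to tgt/yaw"""
    s=env.state(); p=np.array(s['ee_pos'] if p is None else p,float); y=s['ee_rot'][2] if y0 is None else y0
    dy=(yaw-y+180)%360-180; st=(np.array(tgt)-p)/n; out=[]
    for i in range(n):
        a=np.radians(y+dy*i/n)
        out.append([round(float(v),3) for v in((st[0]*np.cos(a)+st[1]*np.sin(a))/40,(st[0]*np.sin(a)-st[1]*np.cos(a))/40,-st[2]/40,-np.radians(dy/n)/.12,grip)])
    print(str(out))
def discs(names=('tin','spacer','lid'),fresh=True):
    f=grab('top') if fresh else load('top'); P=cloud(f); res={}
    H=cv2.cvtColor(f['pixels'],cv2.COLOR_RGB2HSV); S,V=H[...,1],H[...,2]; Z,X,Y=P[...,2],P[...,0],P[...,1]
    area=(X>230)&(X<760)&(Y>-380)&(Y<150)
    m={'tin':(Z>35)&(Z<70)&(S<60)&(V>120),'lid':(Z>5)&(Z<100)&(S<60)&(V>120),'spacer':(Z>4)&(Z<90)&(S>110)&(V>140)&(H[...,0]<14)}
    for n in names:
        k,l,s,c=cv2.connectedComponentsWithStats((m[n]&area).astype(np.uint8))
        for i in range(1,k):
            if s[i,4]<150: continue
            cc=max(cv2.findContours((l==i).astype(np.uint8),cv2.RETR_EXTERNAL,cv2.CHAIN_APPROX_NONE)[0],key=cv2.contourArea)
            e=cv2.fitEllipse(cv2.convexHull(cc)) ; z=np.nanmedian(Z[l==i])
            print(n,np.round(e[0],1),np.round(e[1],1),'z',round(float(z),1),'world+1',np.round(onplane(f,[e[0]],z)[0]+[1,1,0],1))
E
python3 - <<'E'
from h import *
discs()
rows((300,400,330),94.65,5,1); rows((447,31,200),94.65,12,1,(300,400,330),125)
f=load('top')
for u,v in((362,172),(448,163),(535,155),(622,147)): print(onplane(f,[(315+u/4.4,175+v/4.4)],52)+[1,1,0])
c,s=np.cos(np.radians(4.65)),np.sin(np.radians(4.65))
for y in(18,-30,-78,-126): print(np.array([625,-51.2])+(y-108)*np.array([-s,c]))
print(onplane(f,[(102,345)],200))
E
```

```text
tin [327.3 293.1] [25.  25.3] z 45.5 world+1 [447.1  30.5  45.5]
spacer [399.6 215. ] [ 67.4 285. ] z 24.7 world+1 [ 632.7 -151.9   24.7]
spacer [436.  209.2] [ 8.  59.8] z 39.8 world+1 [ 642.5 -238.6   39.8]
spacer [397.6 296.8] [24.2 25. ] z 13.3 world+1 [ 433.6 -140.6   13.3]
lid [451.9 289. ] [24.1 24.8] z 11.1 world+1 [ 448.8 -275.2   11.1]
lid [327.2 293.1] [25.2 25.2] z 45.5 world+1 [447.1  30.6  45.5]
[[-0.574, -0.44, -0.583, 1.796, 1.0], [-0.655, -0.307, -0.583, 1.796, 1.0], [-0.705, -0.16, -0.583, 1.796, 1.0], [-0.723, -0.005, -0.583, 1.796, 1.0], [-0.708, 0.15, -0.583, 1.796, 1.0]]
[[-0.805, -0.19, 0.271, 0.368, 1.0], [-0.813, -0.154, 0.271, 0.368, 1.0], [-0.819, -0.118, 0.271, 0.368, 1.0], [-0.823, -0.082, 0.271, 0.368, 1.0], [-0.826, -0.046, 0.271, 0.368, 1.0], [-0.827, -0.009, 0.271, 0.368, 1.0], [-0.827, 0.027, 0.271, 0.368, 1.0], [-0.825, 0.064, 0.271, 0.368, 1.0], [-0.821, 0.1, 0.271, 0.368, 1.0], [-0.816, 0.136, 0.271, 0.368, 1.0], [-0.809, 0.172, 0.271, 0.368, 1.0], [-0.801, 0.208, 0.271, 0.368, 1.0]]
[[ 630.45478288 -141.53164622   52.        ]]
[[ 634.32317707 -188.71033785   52.        ]]
[[ 637.66104374 -236.64234409   52.        ]]
[[ 641.03441573 -284.8522061    52.        ]]
[ 632.29618726 -140.90376609]
[ 636.18748713 -188.74577468]
[ 640.07878701 -236.58778326]
[ 643.97008688 -284.42979184]
[[350.84068801 492.45127007 200.        ]]
```

Call:
send_rows(steps=[[[0, 0, -0.7, 0.9, 1], [0, 0, -0.7, 0.9, 1], [0, 0, -0.7, 0.9, 1], [0, 0, -0.7, 0.9, 1], [0, 0, 0, 0.9, 1]]])

```text
time_s: 0.57
ee_pos: [231.0, 528.9, 332.0]
ee_rot: [179.5, -0.3, 125.2]
force: [0.2, 1.0, 0.9]
gripper_width: 91.1
gripper_force: 0.0
```

Call:
send_rows(steps=[[[0, 0, 0, 0.9, 1], [0, 0, 0, 0.9, 1], [0, 0, 0, 0.9, 1], [0, 0, 0, 0.9, 1], [0, 0, 0, 0.8, 1]]])

```text
time_s: 0.98
ee_pos: [230.1, 526.8, 325.6]
ee_rot: [-180.0, 0.0, 94.9]
force: [0.2, 0.5, -0.1]
gripper_width: 91.2
gripper_force: 0.0
```

```bash
python3 - <<'E'
from h import *
s=env.state();print(s['ee_pos'],s['ee_rot'],s['time_s']); rows((447,31,150),94.65,14,.85)
E
```

```text
[230.0850141  526.77511667 325.57891216] [-1.79979721e+02  3.79506260e-02  9.49176649e+01] 0.9833
[[-0.915, 0.31, 0.314, 0.003, 0.85], [-0.915, 0.31, 0.314, 0.003, 0.85], [-0.915, 0.311, 0.314, 0.003, 0.85], [-0.915, 0.311, 0.314, 0.003, 0.85], [-0.915, 0.311, 0.314, 0.003, 0.85], [-0.915, 0.312, 0.314, 0.003, 0.85], [-0.915, 0.312, 0.314, 0.003, 0.85], [-0.915, 0.312, 0.314, 0.003, 0.85], [-0.914, 0.312, 0.314, 0.003, 0.85], [-0.914, 0.313, 0.314, 0.003, 0.85], [-0.914, 0.313, 0.314, 0.003, 0.85], [-0.914, 0.313, 0.314, 0.003, 0.85], [-0.914, 0.314, 0.314, 0.003, 0.85], [-0.914, 0.314, 0.314, 0.003, 0.85]]
```

Call:
send_rows(steps=[[[-0.9, 0.3, 0, 0, 0.85], [-0.9, 0.3, 0, 0, 0.85], [-0.9, 0.3, 0, 0, 0.85], [-0.9, 0.3, 0, 0, 0.85], [-0.9, 0.3, 0, 0, 0.85]]])

```text
time_s: 1.4
ee_pos: [306.4, 351.4, 325.6]
ee_rot: [-180.0, 0.0, 95.3]
force: [0.1, -0.3, -0.2]
gripper_width: 77.6
gripper_force: 0.0
```

Call:
send_rows(steps=[[[-0.9, 0.3, 0, 0, 0.85], [-0.9, 0.3, 0, 0, 0.85], [-0.9, 0.3, 0, 0, 0.85], [-0.9, 0.3, 0.2, 0, 0.85], [-0.9, 0.3, 0.2, 0, 0.85]]])

```text
time_s: 1.82
ee_pos: [382.7, 177.6, 310.1]
ee_rot: [179.9, -0.0, 95.2]
force: [0.5, 0.6, -0.2]
gripper_width: 77.5
gripper_force: 0.0
```

Call:
send_rows(steps=[[[-0.8, 0.3, 0.4, 0, 0.85], [-0.8, 0.3, 0.8, 0, 0.85], [-0.8, 0.4, 0.8, 0, 0.85], [-0.8, 0.3, 0.8, 0, 0.85], [0, 0, 0, 0, 0.85]]])

```text
time_s: 2.23
ee_pos: [438.3, 63.0, 204.0]
ee_rot: [-179.5, 0.1, 95.0]
force: [-0.5, -0.5, 0.3]
gripper_width: 77.3
gripper_force: 0.0
```

```bash
python3 - <<'E'
from h import *
s=env.state();print(s['ee_pos'],s['ee_rot'],s['time_s']); discs(); rows((447.1,30.5,14),94.65,5,.85)
E
```

```text
[438.33877592  63.02726988 204.03765194] [-1.79451211e+02  1.48691013e-01  9.49606205e+01] 2.2333
spacer [408.6 214.3] [ 67.4 277.1] z 24.7 world+1 [ 633.8 -174.1   24.7]
spacer [435.9 209.7] [ 8.3 59.4] z 41.1 world+1 [ 640.9 -238.    41.1]
spacer [397.5 296.6] [24.  24.3] z 13.1 world+1 [ 434.  -140.2   13.1]
lid [452.  288.4] [23.2 24.4] z 10.9 world+1 [ 450.1 -275.4   10.9]
[[-0.176, 0.027, 0.962, 0.009, 0.85], [-0.176, 0.027, 0.962, 0.009, 0.85], [-0.176, 0.027, 0.962, 0.009, 0.85], [-0.176, 0.027, 0.962, 0.009, 0.85], [-0.176, 0.028, 0.962, 0.009, 0.85]]
```

Call:
send_rows(steps=[[[-0.3, 0.05, 0.8, 0, 0.85], [-0.3, 0.05, 0.8, 0, 0.85], [-0.2, 0.04, 0.7, 0, 0.85], [0, 0, 0.4, 0, 0.85], [0, 0, 0, 0, 0.85]]])

```text
time_s: 2.7
ee_pos: [446.4, 36.5, 99.1]
ee_rot: [-179.7, -0.0, 95.2]
force: [-0.7, -0.0, 0.3]
gripper_width: 77.8
gripper_force: 0.0
```

```bash
python3 - <<'E'
from h import *
s=env.state();print(s['ee_pos'],s['ee_rot'],s['qvel']); rows((447.1,30.5,14),94.65,4,.85)
E
```

```text
[446.41977997  36.53729288  99.10401768] [-1.79669491e+02 -4.22233401e-02  9.52201908e+01] [ 0.56485267 -2.44112412 -3.71882114  0.04440813  3.15021151 -0.02373722]
[[-0.038, 0.001, 0.532, 0.021, 0.85], [-0.038, 0.001, 0.532, 0.021, 0.85], [-0.038, 0.001, 0.532, 0.021, 0.85], [-0.038, 0.001, 0.532, 0.021, 0.85]]
```

Call:
send_rows(steps=[[[-0.08, 0, 0.7, 0.04, 0.85], [-0.07, 0, 0.7, 0.04, 0.85], [0, 0, 0.5, 0, 0.85], [0, 0, 0.15, 0, 0.85], [0, 0, 0, 0, 0.85]]])

```text
time_s: 3.12
ee_pos: [449.2, 30.8, 19.4]
ee_rot: [-180.0, -0.0, 94.7]
force: [0.1, -0.3, 0.5]
gripper_width: 77.6
gripper_force: 0.0
```

Call:
send_rows(steps=[[[0, 0, 0, 0, 0.55], [0, 0, 0, 0, 0.55], [0, 0, 0, 0, 0.55], [0, 0, 0, 0, 0.55], [0, 0, 0, 0, 0.55]]], squeeze=20)

```text
time_s: 3.53
ee_pos: [449.7, 30.3, 20.6]
ee_rot: [179.9, -0.0, 94.7]
force: [-1.8, 1.3, 7.0]
gripper_width: 59.6
gripper_force: 20.0
```

Call:
send_rows(steps=[[[0, 0, -0.4, 0, 0.5], [0, 0, -0.8, 0, 0.5], [0, 0, -0.9, 0, 0.5], [0, 0, -0.7, 0, 0.5], [0, 0, -0.2, 0, 0.5]]])

```text
time_s: 3.95
ee_pos: [452.0, 30.2, 144.0]
ee_rot: [179.4, 0.0, 94.7]
force: [0.4, -0.8, -0.6]
gripper_width: 59.8
gripper_force: 20.0
```

```bash
python3 - <<'E'
from h import *
s=env.state();print(s['ee_pos'],s['ee_rot'],s['gripper_width']); rows((625,-51.2,140),94.65,7,.5)
E
```

```text
[451.96280138  30.19861158 144.00079768] [1.79433114e+02 1.39074639e-02 9.46569290e+01] 59.7590188518062
[[-0.34, 0.592, 0.014, 0.0, 0.5], [-0.34, 0.592, 0.014, 0.0, 0.5], [-0.34, 0.592, 0.014, 0.0, 0.5], [-0.34, 0.592, 0.014, 0.0, 0.5], [-0.34, 0.592, 0.014, 0.0, 0.5], [-0.34, 0.592, 0.014, 0.0, 0.5], [-0.34, 0.592, 0.014, 0.0, 0.5]]
```

Call:
send_rows(steps=[[[-0.35, 0.6, 0, 0, 0.5], [-0.35, 0.6, 0, 0, 0.5], [-0.35, 0.6, 0, 0, 0.5], [-0.35, 0.6, 0, 0, 0.5], [-0.35, 0.6, 0, 0, 0.5]]])

```text
time_s: 4.37
ee_pos: [575.0, -30.6, 138.6]
ee_rot: [-180.0, -0.0, 94.7]
force: [0.1, 0.6, -2.2]
gripper_width: 59.6
gripper_force: 20.0
```

Call:
send_rows(steps=[[[-0.35, 0.6, 0, 0, 0.5], [-0.28, 0.55, 0, 0, 0.5], [0, 0, 0, 0, 0.5], [0, 0, 0, 0, 0.5], [0, 0, 0, 0, 0.5]]])

```text
time_s: 4.78
ee_pos: [621.0, -51.1, 138.2]
ee_rot: [-179.9, -0.0, 94.7]
force: [0.4, -0.0, -1.4]
gripper_width: 59.2
gripper_force: 20.0
```

```bash
python3 - <<'E'
from h import *
s=env.state();print(s['ee_pos'],s['ee_rot'],s['gripper_width'],s['qvel']); rows((625,-51.2,110),94.65,2,.5)
f=grab('top');g=grab('side')
a=cv2.resize(f['pixels'][160:280,310:430],(400,400),interpolation=2);b=cv2.resize(g['pixels'][140:260,250:370],(400,400),interpolation=2)
cv2.imwrite('pics/t1.png',np.hstack([a,b])[:,:,::-1])
E
```

```text
[621.04897077 -51.10767498 138.21703873] [-1.79853688e+02 -4.32366874e-02  9.46560673e+01] 59.20274185696639 [ 0.38847771 -1.10157188  0.76411409 -0.11946209 -0.05811142 -0.06522264]
[[-0.005, 0.049, 0.353, 0.0, 0.5], [-0.005, 0.049, 0.353, 0.0, 0.5]]
```

View pics/t1.png

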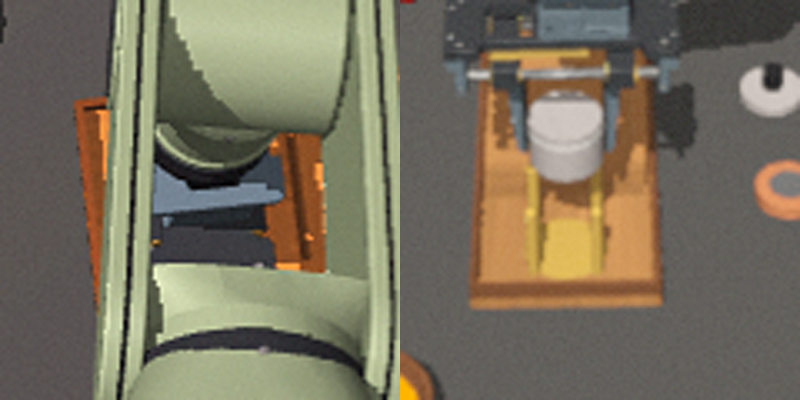

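The side view shows the tin held above the cradle, around crop (565,138), with both fingers on it. The arm hides the cradle from the top camera. I'll measure the held tin's offset in the side view before lowering.

```bash
cat >> h.py <<'E'
def held(x,y,z0,z1,r=60):
    """side-view cloud of bright steel/copper near (x,y) at heights z0..z1"""
    f=grab('side');P=cloud(f);H=cv2.cvtColor(f['pixels'],cv2.COLOR_RGB2HSV)
    m=(abs(P[...,0]-x)<r)&(abs(P[...,1]-y)<r)&(P[...,2]>z0)&(P[...,2]<z1); return f,P,H,m
E
python3 - <<'E'
from h import *
f,P,H,m=held(621,-51,110,175)
m&=(H[...,1]<60)&(H[...,2]>110)
k,l,s,c=cv2.connectedComponentsWithStats(m.astype(np.uint8)); i=1+np.argmax(s[1:,4]); q=P[l==i]
print(s[i],q.min(0),q.max(0)); 
# left/right edges of the tin body per row -> axis, at plane of x: intersect with y~front
us=np.where(l==i); 
for v in range(us[0].min(),us[0].max()+1,2):
    u=us[1][us[0]==v]; print(v,u.min(),u.max(),end='; ')
print(); print(s2:=env.state()['ee_pos'])
K=f['intrinsics'];T=np.linalg.inv(f['cam_to_world'])
def px(p): return cv2.projectPoints(np.array([p],float),cv2.Rodrigues(T[:3,:3])[0],T[:3,3],K,f['dist'])[0].ravel()
z=s2[2]-20.6
print('tin top c',px([621,-51.1,z+46]),'left/right top',px([651,-51.1,z+46]),px([591,-51.1,z+46]),'bottom',px([621,-51.1,z]))
E
```

```text
[288 168  23  27 512] [591.97011812 -80.37517288 117.766309  ] [652.1735225  -15.25669815 174.83069971]
168 294 304; 170 291 307; 172 290 309; 174 288 309; 176 288 310; 178 288 310; 180 288 310; 182 289 309; 184 288 309; 186 289 310; 188 290 309; 190 291 308; 192 292 306; 194 298 300; 
[621.21715435 -50.83424992 139.19538565]
tin top c [299.55542596 174.1909221 ] left/right top [288.28897855 173.75198438] [310.84501545 174.63728933] bottom [299.9586704  187.04535757]
```

Call:
send_rows(steps=[[[0, 0.1, 0.3, 0, 0.5], [0, 0, 0.3, 0, 0.5], [0, 0, 0.2, 0, 0.5], [0, 0, 0, 0, 0.5], [0, 0, 0, 0, 0.5]]])

```text
time_s: 5.35
ee_pos: [625.7, -50.8, 106.4]
ee_rot: [-179.9, -0.0, 94.7]
force: [-0.1, -0.1, -1.8]
gripper_width: 59.5
gripper_force: 20.0
```

```bash
python3 - <<'E'
from h import *
s=env.state();print(s['ee_pos'],s['ee_rot'],s['gripper_width'],s['force']); rows((625.3,-50.6,75),94.65,2,.5)
E
```

```text
[625.70652872 -50.82235316 106.44277795] [-1.79912239e+02 -2.13669639e-02  9.46724532e+01] 59.510293465952515 [-0.05236566 -0.11247614 -1.77992015]
[[0.003, -0.005, 0.393, 0.002, 0.5], [0.003, -0.005, 0.393, 0.002, 0.5]]
```

Call:
send_rows(steps=[[[0, 0, 0.3, 0, 0.5], [0, 0, 0.3, 0, 0.5], [0, 0, 0.15, 0, 0.5], [0, 0, 0, 0, 0.5], [0, 0, 0, 0, 0.5]]])

```text
time_s: 5.77
ee_pos: [626.4, -51.0, 77.5]
ee_rot: [180.0, -0.0, 94.7]
force: [0.0, 0.7, -0.6]
gripper_width: 59.9
gripper_force: 20.0
```

Call:
send_rows(steps=[[[0, 0, 0.3, 0, 0.5], [0, 0, 0.3, 0, 0.5], [0, 0, 0.2, 0, 0.5], [0, 0, 0, 0, 0.5], [0, 0, 0, 0, 0.5]]])

```text
time_s: 6.18
ee_pos: [626.4, -51.0, 45.4]
ee_rot: [180.0, -0.0, 94.7]
force: [0.5, 0.6, -0.8]
gripper_width: 59.5
gripper_force: 20.0
```

Call:
send_rows(steps=[[[0, 0, 0.15, 0, 0.5], [0, 0, 0.1, 0, 0.5], [0, 0, 0.05, 0, 0.5], [0, 0, 0.02, 0, 0.5], [0, 0, 0, 0, 0.5]]])

```text
time_s: 6.6
ee_pos: [626.2, -51.0, 32.7]
ee_rot: [180.0, -0.0, 94.7]
force: [-1.4, -0.5, 1.2]
gripper_width: 59.7
gripper_force: 20.0
```

Call:
send_rows(steps=[[[0, 0, 0, 0, 0.8], [0, 0, 0, 0, 0.8], [0, 0, 0, 0, 0.8], [0, 0, -0.3, 0, 0.8], [0, 0, -0.5, 0, 0.8]]])

```text
time_s: 7.02
ee_pos: [624.7, -50.8, 63.2]
ee_rot: [-179.7, -0.1, 94.7]
force: [-0.1, -0.3, -0.2]
gripper_width: 73.1
gripper_force: 0.0
```

Call:
send_rows(steps=[[[0, 0, -0.8, 0, 0.8], [0, 0, -0.8, 0, 0.8], [0, 0, -0.8, 0, 0.8], [0, -0.3, -0.4, 0, 0.8], [0.2, -0.6, 0, 0, 0.8]]])

```text
time_s: 7.43
ee_pos: [594.4, -47.1, 182.2]
ee_rot: [179.3, 0.2, 94.6]
force: [-0.1, 0.2, 0.7]
gripper_width: 73.2
gripper_force: 0.0
```

```bash
python3 - <<'E'
from h import *
s=env.state();print(s['ee_pos'],s['ee_rot'],s['gripper_width'],s['force']); discs(); rows((434,-140,150),94.65,7,.85)
E
```

```text
[594.35042195 -47.05193301 182.17424177] [1.79266198e+02 1.54257507e-01 9.46270739e+01] 73.20161388277604 [-0.08266162  0.15758254  0.72838135]
lid [451.9 288.9] [24.  24.9] z 11.1 world+1 [ 449.1 -275.2   11.1]
[[-0.293, -0.569, 0.106, 0.0, 0.85], [-0.293, -0.569, 0.106, 0.0, 0.85], [-0.293, -0.569, 0.106, 0.0, 0.85], [-0.293, -0.569, 0.106, 0.0, 0.85], [-0.293, -0.569, 0.106, 0.0, 0.85], [-0.294, -0.569, 0.106, 0.0, 0.85], [-0.294, -0.569, 0.106, 0.0, 0.85]]
```

Call:
send_rows(steps=[[[-0.4, -0.5, 0, 0, 0.85], [-0.4, -0.5, 0, 0, 0.85], [-0.4, -0.5, 0, 0, 0.85], [-0.4, -0.5, 0, 0, 0.85], [-0.45, -0.5, 0, 0, 0.85]]])

```text
time_s: 7.9
ee_pos: [495.7, -136.2, 177.1]
ee_rot: [180.0, 0.0, 94.7]
force: [0.6, 0.7, -0.1]
gripper_width: 77.7
gripper_force: 0.0
```

```bash
cat >> h.py <<'E'
def side_disc(kind,z,fresh=True):
    f=grab('side') if fresh else load('side'); P=cloud(f);H=cv2.cvtColor(f['pixels'],cv2.COLOR_RGB2HSV)
    area=(P[...,0]>230)&(P[...,0]<560)&(P[...,1]>-380)&(P[...,1]<150)&(P[...,2]<60)
    m={'spacer':(H[...,1]>90)&(H[...,2]>120)&(H[...,0]<16),'lid':(H[...,1]<60)&(H[...,2]>110)}[kind]&area
    k,l,s,c=cv2.connectedComponentsWithStats(m.astype(np.uint8))
    for i in range(1,k):
        if s[i,4]<40: continue
        cc=max(cv2.findContours((l==i).astype(np.uint8),cv2.RETR_EXTERNAL,cv2.CHAIN_APPROX_NONE)[0],key=cv2.contourArea)
        e=cv2.fitEllipse(cv2.convexHull(cc)); print('side',kind,np.round(e[0],1),np.round(e[1],1),s[i,4],np.round(onplane(f,[e[0]],z)[0],1))
E
python3 - <<'E'
from h import *
s=env.state();print(s['ee_pos'],s['ee_rot'],s['gripper_width'],s['force']); discs(); side_disc('spacer',9); side_disc('lid',8)
rows((434.4,-140,60),94.65,4,.85)
E
```

```text
[ 495.69339277 -136.19143235  177.14917813] [1.79960574e+02 3.58703375e-03 9.47066281e+01] 77.65776177714355 [ 0.58697148  0.700157   -0.05882039]
tin [359.2 216.7] [24.3 25.5] z 57.1 world+1 [625.4 -49.9  57.1]
spacer [395.9 214.4] [ 67.4 230.8] z 24.2 world+1 [ 634.5 -143.    24.2]
lid [359.1 216.8] [24.2 25.8] z 57.0 world+1 [625.2 -49.6  57. ]
lid [452.7 293.2] [15.1 22.2] z 11.1 world+1 [ 438.5 -276.7   11.1]
side spacer [325.2 214.2] [ 6.6 64.3] 188 [552.  -60.5   9. ]
side spacer [366.1 196.6] [17.8 21.3] 235 [ 435.3 -141.3    9. ]
side lid [361.  167.1] [15.5 20.5] 209 [ 451.1 -276.1    8. ]
side lid [366.1 194.7] [ 6.7 10.2] 60 [ 435.  -150.6    8. ]
[[0.009, -0.384, 0.733, -0.005, 0.85], [0.01, -0.384, 0.733, -0.005, 0.85], [0.01, -0.384, 0.733, -0.005, 0.85], [0.01, -0.384, 0.733, -0.005, 0.85]]
```

Call:
send_rows(steps=[[[0, -0.5, 0.6, 0, 0.85], [0, -0.5, 0.7, 0, 0.85], [0, -0.5, 0.8, 0, 0.85], [0, 0, 0.8, 0, 0.85], [0, 0, 0, 0, 0.85]]])

```text
time_s: 8.47
ee_pos: [432.9, -138.8, 56.4]
ee_rot: [-179.5, -0.3, 94.7]
force: [-1.0, 0.2, -0.4]
gripper_width: 77.9
gripper_force: 0.0
```

```bash
python3 - <<'E'
from h import *
s=env.state();print(s['ee_pos'],s['ee_rot'],s['gripper_width'],s['force'],s['qvel']); rows((434.8,-140.5,5),94.65,1,.85)
E
```

```text
[ 432.94023697 -138.77381788   56.36152519] [-179.46119123   -0.26663886   94.66504724] 77.88144539830729 [-1.00409894  0.21707945 -0.40227694] [ 0.53145586 -2.64692967 -6.63494139  0.02471474  5.8167147  -0.05417275]
[[-0.047, 0.043, 1.284, 0.002, 0.85]]
```

Call:
send_rows(steps=[[[-0.04, 0, 0.4, 0, 0.85], [0, 0, 0.4, 0, 0.85], [0, 0, 0.25, 0, 0.85], [0, 0, 0, 0, 0.85], [0, 0, 0, 0, 0.85]]])

```text
time_s: 8.88
ee_pos: [438.8, -142.3, 19.4]
ee_rot: [179.9, 0.0, 94.7]
force: [0.0, -0.2, -0.2]
gripper_width: 77.6
gripper_force: 0.0
```

Call:
send_rows(steps=[[[-0.04, -0.08, 0.15, 0, 0.85], [0, 0, 0.12, 0, 0.85], [0, 0, 0.05, 0, 0.85], [0, 0, 0, 0, 0.85], [0, 0, 0, 0, 0.85]]])

```text
time_s: 9.3
ee_pos: [434.0, -144.2, 5.7]
ee_rot: [180.0, -0.0, 94.7]
force: [-0.4, -0.3, -0.6]
gripper_width: 77.7
gripper_force: 0.0
```

Call:
send_rows(steps=[[[0.09, 0, 0, 0, 0.85], [0, 0, 0, 0, 0.6], [0, 0, 0, 0, 0.5], [0, 0, 0, 0, 0.5], [0, 0, 0, 0, 0.5]]])

```text
time_s: 9.72
ee_pos: [433.8, -140.5, 5.7]
ee_rot: [180.0, -0.0, 94.7]
force: [-0.3, -0.7, -0.5]
gripper_width: 59.3
gripper_force: 20.0
```

Call:
send_rows(steps=[[[0, 0, 0, 0, 0.5], [0, 0, -0.2, 0, 0.5], [0, 0, -0.6, 0, 0.5], [0, 0, -0.8, 0, 0.5], [0, 0, -0.8, 0, 0.5]]])

```text
time_s: 10.13
ee_pos: [432.8, -140.3, 102.5]
ee_rot: [-179.9, -0.1, 94.7]
force: [1.2, -0.6, -1.1]
gripper_width: 59.1
gripper_force: 20.0
```

Call:
send_rows(steps=[[[0, 0, -0.8, 0, 0.5], [0, 0, -0.4, 0, 0.5], [0, 0, 0, 0, 0.5], [0, 0, 0, 0, 0.5], [0, 0, 0, 0, 0.5]]])

```text
time_s: 10.55
ee_pos: [432.6, -140.2, 148.5]
ee_rot: [-179.9, -0.1, 94.7]
force: [-0.1, 0.6, -1.7]
gripper_width: 59.0
gripper_force: 20.0
```

```bash
python3 - <<'E'
from h import *
s=env.state();print(s['ee_pos'],s['ee_rot'],s['gripper_width'],s['force'],s['qvel']); rows((625.4,-50.4,145),94.65,7,.5)
side_disc('spacer',9)
E
```

```text
[ 432.55293262 -140.21720228  148.52579798] [-1.79870712e+02 -5.97757184e-02  9.46599073e+01] 59.01109408377523 [-0.08986262  0.62203809 -1.70745619] [-0.06751196  0.90814249  0.70055161  0.0230112   0.08747095  0.05832581]
[[0.264, 0.713, 0.013, 0.0, 0.5], [0.264, 0.713, 0.013, 0.0, 0.5], [0.264, 0.713, 0.013, 0.0, 0.5], [0.264, 0.713, 0.013, 0.0, 0.5], [0.264, 0.712, 0.013, 0.0, 0.5], [0.264, 0.712, 0.013, 0.0, 0.5], [0.264, 0.712, 0.013, 0.0, 0.5]]
side spacer [325.2 214.8] [ 6.4 66.7] 190 [552.  -58.1   9. ]
```

Call:
send_rows(steps=[[[0.3, 0.7, 0, 0, 0.5], [0.3, 0.7, 0, 0, 0.5], [0.3, 0.7, 0, 0, 0.5], [0.3, 0.7, 0, 0, 0.5], [0.25, 0.7, 0, 0, 0.5]]])

```text
time_s: 11.02
ee_pos: [568.5, -70.2, 147.4]
ee_rot: [-179.8, -0.1, 94.7]
force: [-0.5, -0.4, -0.6]
gripper_width: 59.1
gripper_force: 20.0
```

Call:
send_rows(steps=[[[0.25, 0.7, 0, 0, 0.5], [0.15, 0.7, 0, 0, 0.5], [0, 0.1, 0, 0, 0.5], [0, 0, 0, 0, 0.5], [0, 0, 0, 0, 0.5]]])

```text
time_s: 11.43
ee_pos: [625.6, -50.6, 147.6]
ee_rot: [-179.7, -0.0, 94.7]
force: [-0.3, -0.1, -1.0]
gripper_width: 59.3
gripper_force: 20.0
```

Call:
send_rows(steps=[[[0, 0, 0.2, 0, 0.5], [0, 0, 0.2, 0, 0.5], [0, 0, 0, 0, 0.5], [0, 0, 0, 0, 0.5], [0, 0, 0, 0, 0.5]]])

```text
time_s: 11.85
ee_pos: [626.6, -50.8, 133.6]
ee_rot: [-180.0, -0.0, 94.6]
force: [-0.3, -0.2, -0.4]
gripper_width: 59.3
gripper_force: 20.0
```

```bash
python3 - <<'E'
from h import *
s=env.state();print(s['ee_pos'],s['ee_rot'],s['gripper_width'],s['force']); rows((625.4,-50.4,95),94.65,1,.5)
E
```

```text
[626.63595859 -50.78618926 133.64992005] [-1.79995428e+02 -4.67607119e-03  9.46414067e+01] 59.27923240361915 [-0.26944763 -0.19791621 -0.41809321]
[[0.012, -0.03, 0.966, -0.001, 0.5]]
```

Call:
send_rows(steps=[[[0, -0.02, 0.3, 0, 0.5], [0, 0, 0.4, 0, 0.5], [0, 0, 0.3, 0, 0.5], [0, 0, 0, 0, 0.5], [0, 0, 0, 0, 0.5]]])

```text
time_s: 12.27
ee_pos: [626.0, -50.7, 93.6]
ee_rot: [-180.0, -0.0, 94.7]
force: [0.5, -0.4, -1.7]
gripper_width: 59.0
gripper_force: 20.0
```

Call:
send_rows(steps=[[[0, 0, 0.25, 0, 0.5], [0, 0, 0.2, 0, 0.5], [0, 0, 0.1, 0, 0.5], [0, 0, 0, 0, 0.5], [0, 0, 0, 0, 0.5]]])

```text
time_s: 12.68
ee_pos: [626.1, -50.6, 71.3]
ee_rot: [-180.0, -0.0, 94.7]
force: [1.1, 0.5, -1.4]
gripper_width: 59.4
gripper_force: 20.0
```

Call:
send_rows(steps=[[[0, 0, 0.1, 0, 0.5], [0, 0, 0.08, 0, 0.5], [0, 0, 0, 0, 0.5], [0, 0, 0, 0, 0.5], [0, 0, 0, 0, 0.5]]])

```text
time_s: 13.1
ee_pos: [626.3, -50.6, 64.5]
ee_rot: [180.0, -0.0, 94.7]
force: [-0.2, 0.1, -1.1]
gripper_width: 59.4
gripper_force: 20.0
```

Call:
send_rows(steps=[[[0, 0, 0, 0, 0.8], [0, 0, 0, 0, 0.8], [0, 0, 0, 0, 0.8], [0, 0, -0.3, 0, 0.8], [0, 0, -0.5, 0, 0.8]]])

```text
time_s: 13.52
ee_pos: [624.6, -50.5, 94.7]
ee_rot: [-179.7, -0.1, 94.7]
force: [0.3, 0.6, 0.4]
gripper_width: 73.1
gripper_force: 0.0
```

Call:
send_rows(steps=[[[0, 0, -0.8, 0, 0.8], [0, 0, -0.8, 0, 0.5], [-0.6, -0.4, -0.4, 0, 0.5], [-0.8, -0.5, 0, 0, 0.5], [-0.8, -0.5, 0, 0, 0.5]]])

```text
time_s: 13.93
ee_pos: [578.1, -143.4, 178.4]
ee_rot: [179.8, 0.1, 94.8]
force: [-0.0, -1.2, -0.9]
gripper_width: 49.0
gripper_force: 0.0
```

Call:
send_rows(steps=[[[-0.8, -0.5, 0, 0, 0.5], [-0.8, -0.5, 0, 0, 0.5], [-0.4, -0.2, 0, 0, 0.5], [0, 0, 0, 0, 0.5], [0, 0, 0, 0, 0.5]]])

```text
time_s: 14.35
ee_pos: [536.0, -227.2, 176.7]
ee_rot: [180.0, -0.0, 94.5]
force: [0.1, 0.9, -0.2]
gripper_width: 45.7
gripper_force: 0.0
```

```bash
python3 - <<'E'
from h import *
s=env.state();print(s['ee_pos'],s['ee_rot'],s['gripper_width'],s['force']); discs(); side_disc('lid',8); rows((450,-275.5,70),94.65,5,.5)
E
```

```text
[ 535.99339877 -227.18118055  176.67814654] [ 1.79952928e+02 -1.77000490e-02  9.45311888e+01] 45.66547303863542 [ 0.08246203  0.8610525  -0.2092626 ]
spacer [396.5 215. ] [ 66.7 285.6] z 24.4 world+1 [ 633.  -144.2   24.4]
spacer [360.3 214.6] [25.2 26.8] z 70.9 world+1 [628.1 -51.5  70.9]
lid [360.4 215. ] [13.8 14.1] z 71.5 world+1 [627.1 -51.5  71.5]
side lid [361.1 166.6] [16.4 20.6] 220 [ 450.8 -278.7    8. ]
[[-0.213, -0.452, 0.533, 0.001, 0.5], [-0.213, -0.452, 0.533, 0.001, 0.5], [-0.213, -0.452, 0.533, 0.001, 0.5], [-0.213, -0.452, 0.533, 0.001, 0.5], [-0.213, -0.452, 0.533, 0.001, 0.5]]
```

Call:
send_rows(steps=[[[-0.3, -0.6, 0, 0, 0.5], [-0.3, -0.6, 0.4, 0, 0.5], [-0.3, -0.6, 0.6, 0, 0.5], [-0.16, -0.4, 0.7, 0, 0.5], [0, 0, 0.7, 0, 0.5]]])

```text
time_s: 14.87
ee_pos: [450.2, -275.7, 80.0]
ee_rot: [-180.0, 0.0, 94.7]
force: [0.3, 0.3, 0.2]
gripper_width: 45.5
gripper_force: 0.0
```

Call:
send_rows(steps=[[[0, 0, 0.3, 0, 0.5], [0, 0, 0, 0, 0.5], [0, 0, 0, 0, 0.5], [0, 0, 0, 0, 0.5], [0, 0, 0, 0, 0.5]]])

```text
time_s: 15.28
ee_pos: [453.4, -276.0, 69.7]
ee_rot: [179.9, 0.1, 94.7]
force: [-0.6, -0.6, -0.4]
gripper_width: 45.8
gripper_force: 0.0
```

```bash
python3 - <<'E'
from h import *
s=env.state();print(s['ee_pos'],s['ee_rot'],s['gripper_width'],s['force']); rows((450.3,-275.7,16),94.65,2,.5)
f=grab('side');cv2.imwrite('pics/l1.png',cv2.resize(f['pixels'][90:230,260:420],None,fx=4,fy=4,interpolation=2)[:,:,::-1])
E
```

```text
[ 453.40338069 -276.03065534   69.73716267] [1.79859075e+02 9.67462773e-02 9.47293964e+01] 45.82865458237295 [-0.57348658 -0.55533031 -0.39093551]
[[0.007, -0.038, 0.672, 0.006, 0.5], [0.007, -0.038, 0.672, 0.006, 0.5]]
```

View pics/l1.png

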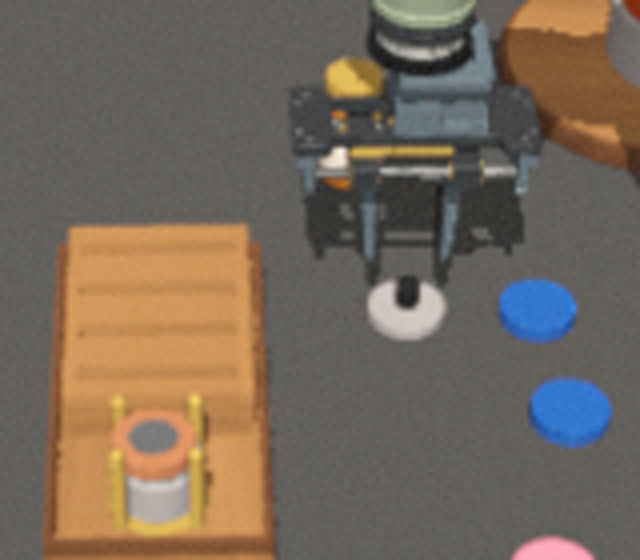

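The side view shows the spacer seated flat on the tin between the posts (crop (155,440)). The gripper is above the lid, with its knob at crop (407,292) between the fingers.

Call:
send_rows(steps=[[[0, -0.06, 0.4, 0, 0.5], [0, 0, 0.5, 0, 0.5], [0, 0, 0.3, 0, 0.5], [0, 0, 0.1, 0, 0.5], [0, 0, 0, 0, 0.5]]])

```text
time_s: 15.75
ee_pos: [449.5, -275.9, 16.2]
ee_rot: [-180.0, -0.0, 94.7]
force: [-1.0, -0.5, -0.1]
gripper_width: 45.7
gripper_force: 0.0
```

Call:
send_rows(steps=[[[0, 0, 0, 0, 0.5], [0, 0, 0, 0, 0.5], [0, 0, 0, 0, 0.5]]])

```text
time_s: 16.0
ee_pos: [450.3, -276.5, 17.4]
ee_rot: [179.9, 0.1, 94.7]
force: [0.2, -0.2, 0.2]
gripper_width: 45.9
gripper_force: 0.0
```

Call:
send_rows(steps=[[[0, 0, 0, 0, 0.1], [0, 0, 0, 0, 0.1], [0, 0, 0, 0, 0.1], [0, 0, 0, 0, 0.1], [0, 0, 0, 0, 0.1]]])

```text
time_s: 16.42
ee_pos: [449.6, -276.1, 16.5]
ee_rot: [180.0, -0.0, 94.7]
force: [-0.5, 0.1, 0.7]
gripper_width: 19.2
gripper_force: 20.0
```

Call:
send_rows(steps=[[[0, 0, -0.3, 0, 0.1], [0, 0, -0.7, 0, 0.1], [0, 0, -0.9, 0, 0.1], [0, 0, -0.9, 0, 0.1], [0, 0, -0.9, 0, 0.1]]])

```text
time_s: 16.83
ee_pos: [449.0, -275.8, 165.6]
ee_rot: [-179.9, -0.0, 94.7]
force: [0.4, -0.2, -1.1]
gripper_width: 19.0
gripper_force: 20.0
```

Call:
send_rows(steps=[[[0, 0, 0, 0, 0.1], [0, 0, 0, 0, 0.1], [0, 0, 0, 0, 0.1]]])

```text
time_s: 17.08
ee_pos: [448.8, -275.6, 163.6]
ee_rot: [-179.9, -0.1, 94.7]
force: [-0.2, -1.1, -1.1]
gripper_width: 19.1
gripper_force: 20.0
```

```bash
python3 - <<'E'
from h import *
s=env.state();print(s['ee_pos'],s['ee_rot'],s['gripper_width'],s['force']); rows((626,-50.6,160),94.65,9,.1)
f,P,H,m=held(450,-276,100,190); m&=(H[...,1]<60)&(H[...,2]>110)
k,l,s,c=cv2.connectedComponentsWithStats(m.astype(np.uint8)); i=1+np.argmax(s[1:,4]); print(s[i]); q=P[l==i]; print(np.percentile(q,[2,50,98],axis=0))
E
```

```text
[ 448.78403533 -275.63914735  163.55050782] [-1.79923394e+02 -6.57324553e-02  9.46640329e+01] 19.105809145313316 [-0.17551976 -1.12519949 -1.08915221]
[[0.583, 0.541, 0.01, 0.0, 0.1], [0.583, 0.541, 0.01, 0.0, 0.1], [0.583, 0.541, 0.01, 0.0, 0.1], [0.583, 0.541, 0.01, 0.0, 0.1], [0.583, 0.541, 0.01, 0.0, 0.1], [0.583, 0.541, 0.01, 0.0, 0.1], [0.583, 0.541, 0.01, 0.0, 0.1], [0.583, 0.541, 0.01, 0.0, 0.1], [0.583, 0.541, 0.01, 0.0, 0.1]]
[354 122  21  15 183]
[[ 423.95544171 -290.48471149  147.36750876]
 [ 453.33152213 -259.70050596  159.06444368]
 [ 479.52213771 -245.23150131  186.39593464]]
```

Call:
send_rows(steps=[[[0.6, 0.55, 0, 0, 0.1], [0.6, 0.55, 0, 0, 0.1], [0.6, 0.55, 0, 0, 0.1], [0.6, 0.55, 0, 0, 0.1], [0.6, 0.55, 0, 0, 0.1]]])

```text
time_s: 17.55
ee_pos: [549.0, -146.0, 162.1]
ee_rot: [-179.8, -0.1, 94.6]
force: [0.2, -0.2, -1.4]
gripper_width: 19.1
gripper_force: 20.0
```

Call:
send_rows(steps=[[[0.6, 0.55, 0, 0, 0.1], [0.6, 0.55, 0, 0, 0.1], [0.6, 0.5, 0, 0, 0.1], [0.45, 0.5, 0, 0, 0.1], [0, 0, 0, 0, 0.1]]])

```text
time_s: 17.97
ee_pos: [627.9, -46.9, 161.5]
ee_rot: [-179.9, -0.1, 94.9]
force: [1.0, 1.0, -1.2]
gripper_width: 19.4
gripper_force: 20.0
```

Call:
send_rows(steps=[[[0, 0, 0, 0, 0.1], [0, 0, 0, 0, 0.1], [0, 0, 0.4, 0, 0.1], [0, 0, 0, 0, 0.1], [0, 0, 0, 0, 0.1]]])

```text
time_s: 18.38
ee_pos: [624.2, -52.0, 147.3]
ee_rot: [-179.8, -0.0, 94.6]
force: [-0.3, 0.7, -1.5]
gripper_width: 19.6
gripper_force: 20.0
```

```bash
python3 - <<'E'
from h import *
s=env.state();print(s['ee_pos'],s['ee_rot'],s['gripper_width'],s['force']); rows((625.6,-50.6,104),94.65,1,.1)
f,P,H,m=held(625,-51,100,190); m&=(H[...,1]<60)&(H[...,2]>110)
k,l,s,c=cv2.connectedComponentsWithStats(m.astype(np.uint8)); i=1+np.argmax(s[1:,4]); print(s[i]); q=P[l==i]; print(np.percentile(q,[2,50,98],axis=0))
E
```

```text
[624.23935114 -51.96131923 147.29892657] [-1.79803038e+02 -3.06672154e-02  9.45825446e+01] 19.598921868973676 [-0.27408101  0.67705894 -1.4621395 ]
[[0.031, 0.037, 1.082, -0.01, 0.1]]
[287 171  22  20 237]
[[598.99803209 -62.3084268  131.75258298]
 [623.43208637 -35.94265253 142.90543421]
 [652.81382608 -21.48656347 185.60054051]]
```

Call:
send_rows(steps=[[[0.03, 0.03, 0.4, 0, 0.1], [0, 0, 0.4, 0, 0.1], [0, 0, 0.25, 0, 0.1], [0, 0, 0, 0, 0.1], [0, 0, 0, 0, 0.1]]])

```text
time_s: 18.85
ee_pos: [626.8, -50.0, 106.5]
ee_rot: [-180.0, -0.0, 94.6]
force: [-0.3, -0.2, -0.8]
gripper_width: 19.5
gripper_force: 20.0
```

Call:
send_rows(steps=[[[0, 0, 0, 0, 0.1], [0, 0, 0.1, 0, 0.1], [0, 0, 0.1, 0, 0.1], [0, 0, 0, 0, 0.1], [0, 0, 0, 0, 0.1]]])

```text
time_s: 19.27
ee_pos: [626.8, -49.7, 98.2]
ee_rot: [-180.0, -0.0, 94.7]
force: [1.0, 0.3, -0.7]
gripper_width: 19.3
gripper_force: 20.0
```

Call:
send_rows(steps=[[[0, -0.02, 0.1, 0, 0.1], [0, 0, 0.1, 0, 0.1], [0, 0, 0.03, 0, 0.1], [0, 0, 0, 0, 0.1], [0, 0, 0, 0, 0.1]]])

```text
time_s: 19.68
ee_pos: [626.1, -49.8, 89.0]
ee_rot: [-180.0, -0.0, 94.7]
force: [-0.5, 0.1, -0.4]
gripper_width: 19.4
gripper_force: 20.0
```

Call:
send_rows(steps=[[[0, 0, 0, 0, 0.1], [0, 0, 0, 0, 0.5], [0, 0, 0, 0, 0.5], [0, 0, 0, 0, 0.5], [0, 0, 0, 0, 0.5]]])

```text
time_s: 20.1
ee_pos: [626.3, -49.8, 89.4]
ee_rot: [180.0, -0.0, 94.7]
force: [0.1, -0.2, -0.1]
gripper_width: 43.1
gripper_force: 0.0
```

Call:
send_rows(steps=[[[0, 0, -0.4, 0, 0.45], [0, 0, -0.8, 0, 0.45], [0, 0, -0.9, 0, 0.45], [0, 0, -0.9, 0, 0.45], [0, 0, -0.9, 0, 0.45]]])

```text
time_s: 20.52
ee_pos: [625.8, -49.8, 246.9]
ee_rot: [-180.0, -0.0, 94.7]
force: [1.1, 0.1, 0.5]
gripper_width: 41.4
gripper_force: 0.0
```

```bash
python3 - <<'E'
from h import *
s=env.state();print(s['ee_pos'],s['ee_rot'],s['gripper_width'],s['force']); rows((515.5,233,220),169.7,12,.45)
f=grab('side');cv2.imwrite('pics/l2.png',cv2.resize(f['pixels'][140:240,250:370],None,fx=4,fy=4,interpolation=2)[:,:,::-1])
E
```

```text
[625.8118202  -49.77389322 246.93262558] [-1.79996726e+02 -4.71303822e-03  9.46661355e+01] 41.370473055816966 [1.14815551 0.13490369 0.46728836]
[[0.606, -0.181, 0.056, -0.909, 0.45], [0.622, -0.114, 0.056, -0.909, 0.45], [0.631, -0.046, 0.056, -0.909, 0.45], [0.632, 0.023, 0.056, -0.909, 0.45], [0.626, 0.092, 0.056, -0.909, 0.45], [0.612, 0.16, 0.056, -0.909, 0.45], [0.591, 0.225, 0.056, -0.909, 0.45], [0.563, 0.288, 0.056, -0.909, 0.45], [0.528, 0.348, 0.056, -0.909, 0.45], [0.487, 0.403, 0.056, -0.909, 0.45], [0.44, 0.454, 0.056, -0.909, 0.45], [0.388, 0.499, 0.056, -0.909, 0.45]]
```

View pics/l2.png

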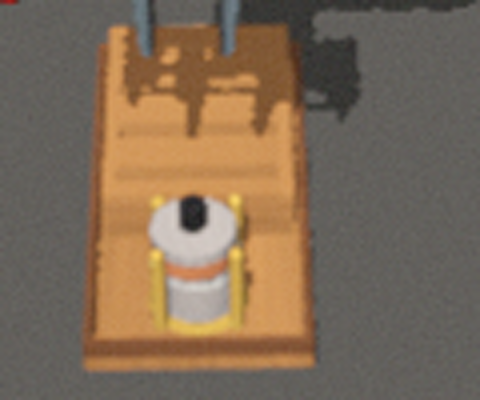

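The side view shows the complete tiffin between the posts: tin, copper band, then the lid with its knob at crop (193,213). Next come the slates.

Call:
send_rows(steps=[[[0.61, -0.18, 0.05, -0.9, 0.45], [0.62, -0.11, 0.05, -0.9, 0.45], [0.63, -0.05, 0.05, -0.9, 0.45], [0.63, 0.02, 0.05, -0.9, 0.45], [0.63, 0.09, 0.05, -0.9, 0.45]]])

```text
time_s: 20.98
ee_pos: [579.7, 69.0, 235.1]
ee_rot: [180.0, 0.0, 125.9]
force: [0.7, 0.6, 0.0]
gripper_width: 41.0
gripper_force: 0.0
```

Call:
send_rows(steps=[[[0.61, 0.16, 0.05, -0.9, 0.45], [0.59, 0.22, 0.05, -0.9, 0.45], [0.56, 0.29, 0.05, -0.9, 0.45], [0.53, 0.35, 0.05, -0.9, 0.45], [0.49, 0.4, 0.05, -0.9, 0.45]]])

```text
time_s: 21.4
ee_pos: [534.5, 187.2, 225.1]
ee_rot: [180.0, 0.0, 156.8]
force: [0.4, 0.6, 0.1]
gripper_width: 41.1
gripper_force: 0.0
```

Call:
send_rows(steps=[[[0.44, 0.45, 0, -0.9, 0.45], [0.39, 0.5, 0, -0.9, 0.45], [0, 0, 0, 0, 0.45], [0, 0, 0, 0, 0.45], [0, 0, 0, 0, 0.45]]])

```text
time_s: 21.82
ee_pos: [517.3, 233.0, 225.2]
ee_rot: [-180.0, 0.0, 168.9]
force: [-0.0, 0.1, 0.3]
gripper_width: 41.2
gripper_force: 0.0
```

```bash
python3 - <<'E'
from h import *
s=env.state();print(s['ee_pos'],s['ee_rot'],s['gripper_width'],s['force']); rows((515.5,233,150),169.7,3,.45)
E
```

```text
[517.28339454 233.01112773 225.16768581] [-1.79977739e+02  2.33302021e-02  1.68873475e+02] 41.23996117078201 [-0.02904407  0.05183643  0.27228481]
[[0.015, -0.003, 0.626, -0.04, 0.45], [0.015, -0.003, 0.626, -0.04, 0.45], [0.015, -0.003, 0.626, -0.04, 0.45]]
```

Call:
send_rows(steps=[[[0.02, 0, 0.7, -0.1, 0.45], [0.02, 0, 0.8, -0.02, 0.45], [0, 0, 0.8, 0, 0.45], [0, 0, 0.6, 0, 0.45], [0, 0, 0.3, 0, 0.45]]])

```text
time_s: 22.23
ee_pos: [514.2, 231.5, 93.9]
ee_rot: [-179.8, -0.3, 169.6]
force: [0.3, 0.3, 0.2]
gripper_width: 40.9
gripper_force: 0.0
```

Call:
send_rows(steps=[[[0, 0, 0, 0, 0.45], [0, 0, 0, 0, 0.45], [0, 0, 0, 0, 0.45]]])

```text
time_s: 22.48
ee_pos: [516.8, 233.4, 98.4]
ee_rot: [179.9, 0.1, 169.7]
force: [0.1, 1.1, 0.6]
gripper_width: 40.8
gripper_force: 0.0
```

```bash
python3 - <<'E'
from h import *
s=env.state();print(s['ee_pos'],s['ee_rot'],s['gripper_width'],s['force']); rows((515.5,233,93),169.7,1,.45)
f=grab('side');cv2.imwrite('pics/s1.png',cv2.resize(f['pixels'][230:370,270:410],None,fx=4,fy=4,interpolation=2)[:,:,::-1])
E
```

```text
[516.81177494 233.39870468  98.39361984] [1.79927876e+02 1.17126298e-01 1.69667196e+02] 40.80659230163009 [0.08910998 1.13609071 0.58372607]
[[0.03, -0.016, 0.135, -0.005, 0.45]]
```

View pics/s1.png

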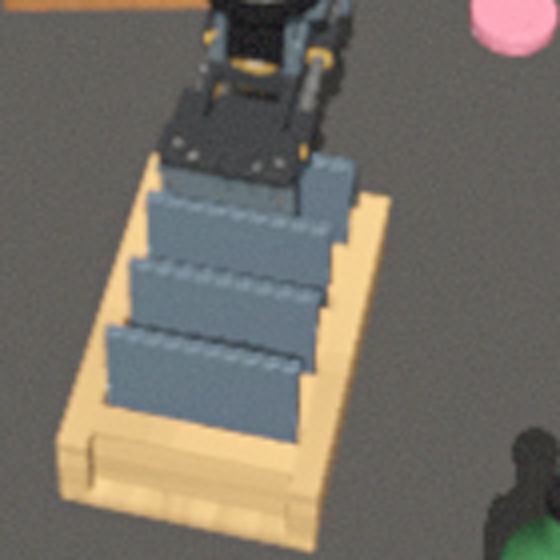

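Call:
send_rows(steps=[[[0, 0, 0.1, 0, 0.45], [0, 0, 0, 0, 0.45], [0, 0, 0, 0, 0], [0, 0, 0, 0, 0], [0, 0, 0, 0, 0]]], squeeze=25)

```text
time_s: 22.95
ee_pos: [515.7, 233.8, 93.5]
ee_rot: [180.0, 0.0, 169.8]
force: [0.1, 0.2, -0.7]
gripper_width: 23.9
gripper_force: 0.0
```

Call:
send_rows(steps=[[[0, 0, 0, 0, 0], [0, 0, 0, 0, 0], [0, 0, 0, 0, 0]]])

```text
time_s: 23.2
ee_pos: [515.6, 233.8, 93.3]
ee_rot: [180.0, 0.0, 169.7]
force: [-0.5, 0.5, 1.6]
gripper_width: 8.1
gripper_force: 25.0
```

Call:
send_rows(steps=[[[0, 0, -0.3, 0, 0], [0, 0, -0.6, 0, 0], [0, 0, -0.8, 0, 0], [0, 0, -0.9, 0, 0], [0, 0, -0.9, 0, 0]]])

```text
time_s: 23.62
ee_pos: [514.8, 233.3, 233.7]
ee_rot: [-179.9, -0.1, 169.7]
force: [1.3, 0.5, -2.0]
gripper_width: 8.0
gripper_force: 25.0
```

Call:
send_rows(steps=[[[0, 0, 0, 0, 0], [0, 0, 0, 0, 0]]])

```text
time_s: 23.78
ee_pos: [516.4, 234.0, 235.1]
ee_rot: [179.9, 0.2, 169.7]
force: [-0.7, 1.0, -3.0]
gripper_width: 7.9
gripper_force: 25.0
```

```bash
python3 - <<'E'
from h import *
s=env.state();print(s['ee_pos'],s['ee_rot'],s['gripper_width'],s['force']); rows((643.8,-284.5,230),184.65,15,0)
f,P,H,m=held(515,233,140,300,90); m&=(H[...,0]>95)&(H[...,0]<125)&(H[...,1]>40)
E
```

```text
[516.37987484 234.04157578 235.06015652] [179.86039649   0.20555234 169.74505239] 7.902082835740282 [-0.71281882  1.00118634 -3.03528689]
[[-0.363, -0.813, 0.008, -0.145, 0.0], [-0.349, -0.819, 0.008, -0.145, 0.0], [-0.334, -0.825, 0.008, -0.145, 0.0], [-0.32, -0.83, 0.008, -0.145, 0.0], [-0.306, -0.836, 0.008, -0.145, 0.0], [-0.291, -0.841, 0.008, -0.145, 0.0], [-0.276, -0.846, 0.008, -0.145, 0.0], [-0.262, -0.851, 0.008, -0.145, 0.0], [-0.247, -0.855, 0.008, -0.145, 0.0], [-0.232, -0.859, 0.008, -0.145, 0.0], [-0.217, -0.863, 0.008, -0.145, 0.0], [-0.202, -0.867, 0.008, -0.145, 0.0], [-0.187, -0.87, 0.008, -0.145, 0.0], [-0.172, -0.873, 0.008, -0.145, 0.0], [-0.157, -0.876, 0.008, -0.145, 0.0]]
```

Call:
send_rows(steps=[[[-0.36, -0.81, 0, -0.14, 0], [-0.35, -0.82, 0, -0.14, 0], [-0.33, -0.82, 0, -0.14, 0], [-0.32, -0.83, 0, -0.14, 0], [-0.31, -0.84, 0, -0.14, 0]]])

```text
time_s: 24.25
ee_pos: [556.5, 59.3, 230.5]
ee_rot: [-180.0, -0.3, 174.6]
force: [0.5, 0.4, -2.6]
gripper_width: 7.8
gripper_force: 25.0
```

Call:
send_rows(steps=[[[-0.29, -0.84, 0, -0.14, 0], [-0.28, -0.85, 0, -0.14, 0], [-0.26, -0.85, 0, -0.14, 0], [-0.25, -0.85, 0, -0.14, 0], [-0.23, -0.86, 0, -0.14, 0]]])

```text
time_s: 24.67
ee_pos: [598.5, -113.5, 230.2]
ee_rot: [179.9, -0.3, 179.4]
force: [0.6, -0.2, -2.9]
gripper_width: 7.8
gripper_force: 25.0
```

Call:
send_rows(steps=[[[-0.22, -0.86, 0, -0.15, 0], [-0.2, -0.87, 0, -0.15, 0], [-0.19, -0.87, 0, -0.15, 0], [-0.17, -0.87, 0, -0.15, 0], [-0.1, -0.5, 0, -0.15, 0]]])

```text
time_s: 25.08
ee_pos: [637.4, -273.7, 229.3]
ee_rot: [179.9, -0.3, -175.6]
force: [0.5, 0.6, -2.7]
gripper_width: 7.7
gripper_force: 25.0
```

Call:
send_rows(steps=[[[0, 0, 0, 0, 0], [0, 0, 0, 0, 0], [0, 0, 0, 0, 0]]])

```text
time_s: 25.33
ee_pos: [637.4, -269.1, 230.9]
ee_rot: [179.8, -0.2, -175.5]
force: [0.0, 0.1, -2.2]
gripper_width: 7.9
gripper_force: 25.0
```

```bash
python3 - <<'E'
from h import *
s=env.state();print(s['ee_pos'],s['ee_rot'],s['gripper_width'],s['force']); rows((644,-284.4,155),184.65,2,0)
E
```

```text
[ 637.41658587 -269.07349206  230.90271425] [ 179.8334643    -0.21271514 -175.47894772] 7.870194478585049 [ 0.0400185   0.11268324 -2.19674229]
[[-0.067, -0.197, 0.949, -0.009, 0.0], [-0.067, -0.198, 0.949, -0.009, 0.0]]
```

Call:
send_rows(steps=[[[-0.07, -0.2, 0.4, -0.02, 0], [-0.07, -0.2, 0.5, 0, 0], [0, 0, 0.5, 0, 0], [0, 0, 0.2, 0, 0], [0, 0, 0, 0, 0]]])

```text
time_s: 25.75
ee_pos: [643.5, -283.4, 166.1]
ee_rot: [179.8, -0.3, -175.3]
force: [0.2, 0.7, -1.9]
gripper_width: 7.5
gripper_force: 25.0
```

Call:
send_rows(steps=[[[0, 0, 0, 0, 0], [0, 0, 0, 0, 0], [0, 0, 0, 0, 0]]])

```text
time_s: 26.0
ee_pos: [645.9, -285.5, 171.0]
ee_rot: [-179.9, 0.2, -175.3]
force: [0.6, 0.2, -1.7]
gripper_width: 7.5
gripper_force: 25.0
```

```bash
cat >> h.py <<'E'
def slate(z0=60,fresh=True,x0=500):
    """slate points near crate, side view: fit of lower part"""
    f=grab('side') if fresh else load('side'); P=cloud(f);H=cv2.cvtColor(f['pixels'],cv2.COLOR_RGB2HSV)
    p=f['pixels'].astype(int); m=(P[...,0]>x0)&(P[...,1]<60)&(P[...,1]>-360)&(P[...,2]>z0)&(p[...,2]>p[...,0]+8)
    k,l,s,c=cv2.connectedComponentsWithStats(m.astype(np.uint8))
    for i in range(1,k):
        if s[i,4]<60: continue
        q=P[l==i]; print('blob',s[i],'x',np.round(np.percentile(q[:,0],[1,99]),1),'y',np.round(np.percentile(q[:,1],[1,50,99]),1),'z',np.round(np.percentile(q[:,2],[1,50,99]),1))
E
python3 - <<'E'
from h import *
s=env.state();print(s['ee_pos'],s['ee_rot'],s['gripper_width'],s['force']); rows((644,-284.4,143),184.65,2,0)
slate()
f=load('side');g=grab('top')
a=cv2.resize(f['pixels'][80:240,240:400],(400,400),interpolation=2);b=cv2.resize(g['pixels'][140:280,340:500],(400,400),interpolation=2)
cv2.imwrite('pics/s2.png',np.hstack([a,b])[:,:,::-1])
E
```

```text
[ 645.92411048 -285.4522961   171.02851435] [-1.79923539e+02  1.52490919e-01 -1.75308231e+02] 7.454458743092197 [ 0.60105015  0.17819284 -1.72231936]
[[0.023, 0.015, 0.35, 0.003, 0.0], [0.023, 0.015, 0.35, 0.003, 0.0]]
blob [302  69   7  19  70] x [612.2 630.2] y [-357.4 -273.5 -264.6] z [266.1 312.8 353.7]
blob [ 279  104   38   39 1336] x [592.3 697.5] y [-293.1 -281.6 -195.9] z [ 91.1 157.9 283.8]
```

View pics/s2.png

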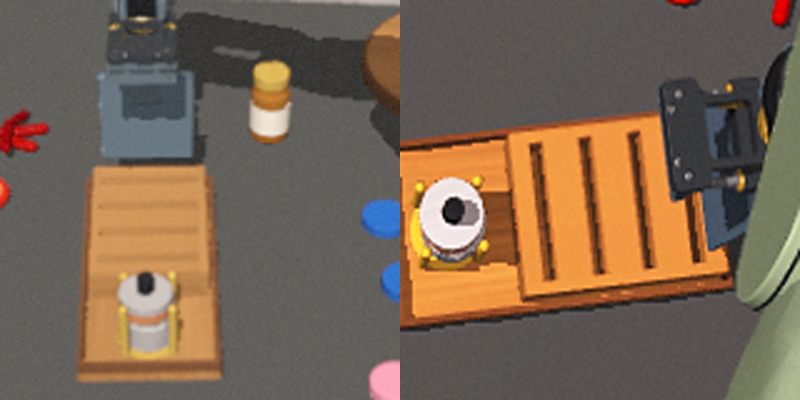

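The side view shows the slate upright at crop (147,115) above the crate, and the top view shows it over the last slot (crop right). Its centre, about (645,-285), matches the TCP. The fourth slot, at crop (700,225), is partly hidden beneath it.

Call:
send_rows(steps=[[[0.04, 0.03, 0.2, 0, 0], [0, 0, 0.2, 0, 0], [0, 0, 0.15, 0, 0], [0, 0, 0, 0, 0], [0, 0, 0, 0, 0]]])

```text
time_s: 26.52
ee_pos: [643.0, -284.3, 146.1]
ee_rot: [179.9, -0.1, -175.3]
force: [0.2, -0.6, -2.8]
gripper_width: 7.7
gripper_force: 25.0
```

Call:
send_rows(steps=[[[0, 0, 0.1, 0, 0], [0, 0, 0.1, 0, 0], [0, 0, 0.1, 0, 0], [0, 0, 0, 0, 0], [0, 0, 0, 0, 0]]])

```text
time_s: 26.93
ee_pos: [643.3, -284.4, 134.8]
ee_rot: [180.0, -0.0, -175.3]
force: [0.4, 0.1, -1.7]
gripper_width: 8.3
gripper_force: 25.0
```

Call:
send_rows(steps=[[[0, 0, 0.1, 0, 0], [0, 0, 0.1, 0, 0], [0, 0, 0.1, 0, 0], [0, 0, 0, 0, 0], [0, 0, 0, 0, 0]]])

```text
time_s: 27.35
ee_pos: [643.2, -284.4, 122.7]
ee_rot: [180.0, -0.0, -175.3]
force: [0.3, -0.2, -3.0]
gripper_width: 7.5
gripper_force: 25.0
```

Entered cleanly: bottom is at 39, in the slot. I'll go on down to TCP 95.5.

Call:
send_rows(steps=[[[0, 0, 0.15, 0, 0], [0, 0, 0.2, 0, 0], [0, 0, 0.1, 0, 0], [0, 0, 0.05, 0, 0], [0, 0, 0, 0, 0]]])

```text
time_s: 27.77
ee_pos: [643.0, -284.2, 102.0]
ee_rot: [179.9, -0.1, -175.3]
force: [-0.6, 0.2, -2.7]
gripper_width: 8.2
gripper_force: 25.0
```

Call:
send_rows(steps=[[[0, 0, 0.08, 0, 0], [0, 0, 0.07, 0, 0], [0, 0, 0, 0, 0], [0, 0, 0, 0, 0], [0, 0, 0, 0, 0]]])

```text
time_s: 28.18
ee_pos: [643.6, -284.6, 97.4]
ee_rot: [-180.0, 0.0, -175.3]
force: [0.3, -0.4, -1.8]
gripper_width: 7.2
gripper_force: 25.0
```

Call:
send_rows(steps=[[[0, 0, 0.03, 0, 0], [0, 0, 0.02, 0, 0], [0, 0, 0.02, 0, 0], [0, 0, 0, 0, 0], [0, 0, 0, 0, 0]]])

```text
time_s: 28.6
ee_pos: [643.8, -284.6, 95.4]
ee_rot: [-180.0, 0.1, -175.3]
force: [-0.5, 0.6, 4.6]
gripper_width: 8.2
gripper_force: 25.0
```

Call:
send_rows(steps=[[[0, 0, 0, 0, 0.45], [0, 0, 0, 0, 0.45], [0, 0, 0, 0, 0.45], [0, 0, 0, 0, 0.45], [0, 0, -0.2, 0, 0.45]]])

```text
time_s: 29.02
ee_pos: [642.4, -284.0, 100.5]
ee_rot: [179.9, -0.2, -175.3]
force: [-0.8, 1.5, -0.4]
gripper_width: 38.4
gripper_force: 0.0
```

Call:
send_rows(steps=[[[0, 0, -0.6, 0, 0.45], [0, 0, -0.8, 0, 0.45], [0, 0, -0.8, 0, 0.45], [0, 0, -0.8, 0, 0.45], [0, 0, 0, 0, 0.45]]])

```text
time_s: 29.43
ee_pos: [646.5, -285.9, 231.3]
ee_rot: [-179.6, 0.7, -175.3]
force: [-0.3, -0.2, 1.7]
gripper_width: 40.8
gripper_force: 0.0
```

```bash
python3 - <<'E'
from h import *
s=env.state();print(s['ee_pos'],s['ee_rot'],s['gripper_width'],s['force']); rows((526,280.2,225),169.7,16,.45)
slate(55)
E
```

```text
[ 646.51181629 -285.92119225  231.3216199 ] [-179.58764386    0.7345595  -175.33185188] 40.834998450054954 [-0.3422734  -0.22324154  1.66160186]
[[0.116, 0.897, 0.01, 0.136, 0.45], [0.13, 0.895, 0.01, 0.136, 0.45], [0.145, 0.893, 0.01, 0.136, 0.45], [0.159, 0.89, 0.01, 0.136, 0.45], [0.174, 0.887, 0.01, 0.136, 0.45], [0.188, 0.885, 0.01, 0.136, 0.45], [0.203, 0.881, 0.01, 0.136, 0.45], [0.217, 0.878, 0.01, 0.136, 0.45], [0.232, 0.874, 0.01, 0.136, 0.45], [0.246, 0.87, 0.01, 0.136, 0.45], [0.26, 0.866, 0.01, 0.136, 0.45], [0.274, 0.862, 0.01, 0.136, 0.45], [0.288, 0.857, 0.01, 0.136, 0.45], [0.302, 0.852, 0.01, 0.136, 0.45], [0.316, 0.847, 0.01, 0.136, 0.45], [0.33, 0.842, 0.01, 0.136, 0.45]]
blob [302  48   8  21  80] x [609.2 628.9] y [-356.8 -272.3 -265.4] z [331.8 377.6 413.4]
blob [282  85  29  23 390] x [602.9 676.5] y [-263.3 -207.3 -194.2] z [233.8 316.5 342.8]
blob [281 130  36  23 768] x [592.3 695. ] y [-292.  -282.  -271.9] z [ 55.7  98.7 135.6]
```

Call:
send_rows(steps=[[[0.12, 0.89, 0, 0.13, 0.45], [0.13, 0.89, 0, 0.13, 0.45], [0.14, 0.89, 0, 0.13, 0.45], [0.16, 0.89, 0, 0.13, 0.45], [0.17, 0.89, 0, 0.13, 0.45]]])

```text
time_s: 29.9
ee_pos: [604.6, -106.6, 221.4]
ee_rot: [180.0, -0.1, -179.9]
force: [-0.3, -0.0, -0.3]
gripper_width: 41.0
gripper_force: 0.0
```

Call:
send_rows(steps=[[[0.19, 0.88, 0, 0.13, 0.45], [0.2, 0.88, 0, 0.13, 0.45], [0.22, 0.88, 0, 0.13, 0.45], [0.23, 0.87, 0, 0.13, 0.45], [0.25, 0.87, 0, 0.14, 0.45]]])

```text
time_s: 30.32
ee_pos: [565.9, 69.7, 221.7]
ee_rot: [-180.0, -0.1, 175.6]
force: [0.3, 1.3, -0.4]
gripper_width: 41.1
gripper_force: 0.0
```

Call:
send_rows(steps=[[[0.26, 0.87, 0, 0.14, 0.45], [0.27, 0.86, 0, 0.14, 0.45], [0.29, 0.86, 0, 0.14, 0.45], [0.3, 0.85, 0, 0.14, 0.45], [0.32, 0.85, 0, 0.14, 0.45]]])

```text
time_s: 30.73
ee_pos: [527.4, 246.6, 221.7]
ee_rot: [-180.0, -0.1, 170.8]
force: [-0.4, -0.7, -0.3]
gripper_width: 41.1
gripper_force: 0.0
```

Call:
send_rows(steps=[[[0.33, 0.84, 0, 0.14, 0.45], [0, 0, 0, 0, 0.45], [0, 0, 0, 0, 0.45], [0, 0, 0, 0, 0.45], [0, 0, 0, 0, 0.45]]])

```text
time_s: 31.15
ee_pos: [520.9, 279.2, 222.0]
ee_rot: [-179.9, -0.0, 169.8]
force: [0.0, 0.4, 0.4]
gripper_width: 41.1
gripper_force: 0.0
```

```bash
python3 - <<'E'
from h import *
s=env.state();print(s['ee_pos'],s['ee_rot'],s['gripper_width'],s['force']); rows((526,280.2,93),169.7,4,.45)
E
```

```text
[520.90980782 279.21973448 222.03407638] [-1.79946201e+02 -3.16219423e-02  1.69821073e+02] 41.080191808856775 [0.0295228  0.37295197 0.38318715]
[[-0.03, 0.012, 0.806, 0.004, 0.45], [-0.03, 0.012, 0.806, 0.004, 0.45], [-0.03, 0.012, 0.806, 0.004, 0.45], [-0.03, 0.012, 0.806, 0.004, 0.45]]
```

Call:
send_rows(steps=[[[-0.06, 0.02, 0.7, 0, 0.45], [-0.06, 0.02, 0.8, 0, 0.45], [0, 0, 0.8, 0, 0.45], [0, 0, 0.6, 0, 0.45], [0, 0, 0.3, 0, 0.45]]])

```text
time_s: 31.57
ee_pos: [524.4, 278.5, 90.9]
ee_rot: [-179.8, -0.3, 169.7]
force: [-1.1, -0.3, -0.3]
gripper_width: 40.9
gripper_force: 0.0
```

Call:
send_rows(steps=[[[0, 0, 0, 0, 0.45], [0, 0, 0, 0, 0.45], [0, 0, 0, 0, 0.45], [0, 0, 0, 0, 0.45], [0, 0, 0, 0, 0.45]]])

```text
time_s: 31.98
ee_pos: [526.7, 281.3, 95.9]
ee_rot: [179.9, 0.1, 169.9]
force: [-0.1, 0.0, 0.0]
gripper_width: 41.0
gripper_force: 0.0
```

Call:
send_rows(steps=[[[0, 0, 0, 0, 0], [0, 0, 0, 0, 0], [0, 0, 0, 0, 0], [0, 0, 0, 0, 0], [0, 0, 0, 0, 0]]])

```text
time_s: 32.4
ee_pos: [525.8, 281.2, 94.5]
ee_rot: [180.0, 0.0, 169.9]
force: [0.0, 0.6, 0.5]
gripper_width: 10.5
gripper_force: 0.0
```

Call:
send_rows(steps=[[[0, 0, 0, 0, 0], [0, 0, 0, 0, 0], [0, 0, 0, 0, 0]]])

```text
time_s: 32.65
ee_pos: [525.9, 281.3, 94.5]
ee_rot: [180.0, 0.0, 169.9]
force: [0.2, 0.5, 0.6]
gripper_width: 8.3
gripper_force: 25.0
```

Call:
send_rows(steps=[[[0, 0, -0.3, 0, 0], [0, 0, -0.6, 0, 0], [0, 0, -0.8, 0, 0], [0, 0, -0.9, 0, 0], [0, 0, -0.9, 0, 0]]])

```text
time_s: 33.07
ee_pos: [525.1, 280.7, 234.7]
ee_rot: [-179.9, -0.1, 169.9]
force: [-0.4, 0.5, -2.5]
gripper_width: 7.8
gripper_force: 25.0
```

Call:
send_rows(steps=[[[0, 0, 0, 0, 0], [0, 0, 0, 0, 0], [0, 0, 0, 0, 0]]])

```text
time_s: 33.32
ee_pos: [525.0, 280.7, 233.1]
ee_rot: [-179.9, -0.1, 169.9]
force: [0.3, -0.3, -3.1]
gripper_width: 8.5
gripper_force: 25.0
```

```bash
python3 - <<'E'
from h import *
s=env.state();print(s['ee_pos'],s['ee_rot'],s['gripper_width'],s['force']); rows((640,-236.6,230),184.65,15,0)
E
```

```text
[525.00415033 280.69982954 233.07641655] [-1.79909197e+02 -1.21895876e-01  1.69881337e+02] 8.528992931097472 [ 0.29051219 -0.31774627 -3.11046721]
[[-0.34, -0.815, 0.005, -0.143, 0.0], [-0.326, -0.821, 0.005, -0.143, 0.0], [-0.312, -0.826, 0.005, -0.143, 0.0], [-0.298, -0.832, 0.005, -0.143, 0.0], [-0.283, -0.837, 0.005, -0.143, 0.0], [-0.269, -0.841, 0.005, -0.143, 0.0], [-0.254, -0.846, 0.005, -0.143, 0.0], [-0.24, -0.85, 0.005, -0.143, 0.0], [-0.225, -0.854, 0.005, -0.143, 0.0], [-0.211, -0.858, 0.005, -0.143, 0.0], [-0.196, -0.861, 0.005, -0.143, 0.0], [-0.181, -0.864, 0.005, -0.143, 0.0], [-0.166, -0.867, 0.005, -0.143, 0.0], [-0.151, -0.87, 0.005, -0.143, 0.0], [-0.136, -0.873, 0.005, -0.143, 0.0]]
```

Call:
send_rows(steps=[[[-0.34, -0.81, 0, -0.14, 0], [-0.33, -0.82, 0, -0.14, 0], [-0.31, -0.83, 0, -0.14, 0], [-0.3, -0.83, 0, -0.14, 0], [-0.28, -0.84, 0, -0.14, 0]]])

```text
time_s: 33.73
ee_pos: [562.9, 107.0, 231.7]
ee_rot: [-179.9, -0.3, 174.8]
force: [0.5, -0.0, -2.4]
gripper_width: 7.8
gripper_force: 25.0
```

Call:
send_rows(steps=[[[-0.27, -0.84, 0, -0.14, 0], [-0.25, -0.85, 0, -0.14, 0], [-0.24, -0.85, 0, -0.14, 0], [-0.22, -0.85, 0, -0.14, 0], [-0.21, -0.86, 0, -0.14, 0]]])

```text
time_s: 34.15
ee_pos: [600.4, -65.4, 231.5]
ee_rot: [180.0, -0.3, 179.6]
force: [0.8, 0.3, -3.3]
gripper_width: 7.6
gripper_force: 25.0
```

Call:
send_rows(steps=[[[-0.2, -0.86, 0, -0.15, 0], [-0.18, -0.86, 0, -0.15, 0], [-0.17, -0.87, 0, -0.15, 0], [-0.15, -0.87, 0, -0.15, 0], [-0.13, -0.8, 0, -0.14, 0]]])

```text
time_s: 34.57
ee_pos: [638.3, -235.1, 231.0]
ee_rot: [179.9, -0.3, -175.4]
force: [1.4, -0.1, -1.8]
gripper_width: 8.0
gripper_force: 25.0
```

Call:
send_rows(steps=[[[0, 0, 0, 0, 0], [0, 0, 0, 0, 0], [0, 0, 0, 0, 0], [0, 0, 0, 0, 0], [0, 0, 0, 0, 0]]])

```text
time_s: 34.98
ee_pos: [639.1, -232.0, 233.9]
ee_rot: [180.0, -0.1, -175.3]
force: [0.5, 0.2, -3.1]
gripper_width: 7.8
gripper_force: 25.0
```

```bash
python3 - <<'E'
from h import *
s=env.state();print(s['ee_pos'],s['ee_rot'],s['gripper_width'],s['force']); rows((639.8,-236.6,155),184.65,2,0)
E
```

```text
[ 639.08688653 -231.96654119  233.92558645] [ 1.79950561e+02 -6.03617464e-02 -1.75325511e+02] 7.778166072693423 [ 0.52252534  0.19245048 -3.11878242]
[[-0.004, -0.058, 0.987, 0.002, 0.0], [-0.004, -0.058, 0.987, 0.002, 0.0]]
```

Call:
send_rows(steps=[[[0, -0.06, 0.3, 0, 0], [0, -0.06, 0.5, 0, 0], [0, 0, 0.6, 0, 0], [0, 0, 0.4, 0, 0], [0, 0, 0.1, 0, 0]]])

```text
time_s: 35.4
ee_pos: [637.9, -236.3, 155.0]
ee_rot: [179.8, -0.3, -175.3]
force: [-0.4, 0.2, -3.2]
gripper_width: 7.8
gripper_force: 25.0
```

Call:
send_rows(steps=[[[0, 0, 0, 0, 0], [0, 0, 0, 0, 0], [0, 0, 0, 0, 0], [0, 0, 0, 0, 0], [0, 0, 0, 0, 0]]])

```text
time_s: 35.82
ee_pos: [640.3, -238.3, 159.7]
ee_rot: [-179.9, 0.1, -175.4]
force: [-0.1, -0.2, -1.9]
gripper_width: 8.2
gripper_force: 25.0
```

```bash
python3 - <<'E'
from h import *
s=env.state();print(s['ee_pos'],s['ee_rot'],s['gripper_width'],s['force']); rows((639.7,-236.6,136.5),184.65,1,0)
slate(60)
E
```

```text
[ 640.30828753 -238.28288241  159.72228884] [-1.79946201e+02  1.18605548e-01 -1.75399421e+02] 8.192243513612018 [-0.12608156 -0.18710072 -1.87458934]
[[0.012, 0.043, 0.581, -0.007, 0.0]]
blob [302  81   9  20  83] x [604.  623.9] y [-314.4 -224.9 -214.7] z [257.7 306.  344.2]
blob [ 279  118   38   38 1308] x [589.2 693.1] y [-244.4 -233.8 -149.8] z [ 79.4 145.8 269.5]
```

Call:
send_rows(steps=[[[0.02, 0.04, 0.2, 0, 0], [0, 0, 0.2, 0, 0], [0, 0, 0.15, 0, 0], [0, 0, 0, 0, 0], [0, 0, 0, 0, 0]]])

```text
time_s: 36.28
ee_pos: [638.4, -236.4, 135.3]
ee_rot: [179.9, -0.1, -175.4]
force: [0.0, -0.2, -1.7]
gripper_width: 7.8
gripper_force: 25.0
```

Call:
send_rows(steps=[[[0, 0, 0, 0, 0], [0, 0, 0, 0, 0], [0, 0, 0, 0, 0]]])

```text
time_s: 36.53
ee_pos: [639.1, -236.7, 136.8]
ee_rot: [-180.0, 0.0, -175.4]
force: [0.6, 0.5, -2.3]
gripper_width: 7.9
gripper_force: 25.0
```

Call:
send_rows(steps=[[[0, 0, 0.1, 0, 0], [0, 0, 0.1, 0, 0], [0, 0, 0.1, 0, 0], [0, 0, 0.1, 0, 0], [0, 0, 0, 0, 0]]])

```text
time_s: 36.95
ee_pos: [638.1, -236.3, 118.9]
ee_rot: [179.9, -0.1, -175.4]
force: [0.3, -0.1, -2.8]
gripper_width: 8.0
gripper_force: 25.0
```

Call:
send_rows(steps=[[[0, 0, 0.1, 0, 0], [0, 0, 0.15, 0, 0], [0, 0, 0.1, 0, 0], [0, 0, 0.1, 0, 0], [0, 0, 0, 0, 0]]])

```text
time_s: 37.37
ee_pos: [638.2, -236.3, 101.1]
ee_rot: [179.9, -0.1, -175.4]
force: [0.2, -0.9, -2.6]
gripper_width: 7.8
gripper_force: 25.0
```

Call:
send_rows(steps=[[[0, 0, 0, 0, 0], [0, 0, 0, 0, 0], [0, 0, 0, 0, 0]]])

```text
time_s: 37.62
ee_pos: [639.1, -236.7, 102.7]
ee_rot: [-180.0, 0.0, -175.4]
force: [-0.2, -1.3, -3.0]
gripper_width: 7.9
gripper_force: 25.0
```

Floor contact should come at about 96.5.

Call:
send_rows(steps=[[[0, 0, 0.06, 0, 0], [0, 0, 0.05, 0, 0], [0, 0, 0.03, 0, 0], [0, 0, 0.02, 0, 0], [0, 0, 0, 0, 0]]])

```text
time_s: 38.03
ee_pos: [638.8, -236.6, 96.5]
ee_rot: [-180.0, 0.0, -175.4]
force: [-0.9, 0.3, -0.0]
gripper_width: 7.8
gripper_force: 25.0
```

Call:
send_rows(steps=[[[0, 0, 0.02, 0, 0], [0, 0, 0, 0, 0], [0, 0, 0, 0, 0]]])

```text
time_s: 38.28
ee_pos: [638.8, -236.6, 96.4]
ee_rot: [-180.0, 0.0, -175.4]
force: [-3.1, 0.7, 5.3]
gripper_width: 7.6
gripper_force: 25.0
```

Call:
send_rows(steps=[[[0, 0, 0, 0, 0.45], [0, 0, 0, 0, 0.45], [0, 0, 0, 0, 0.45], [0, 0, 0, 0, 0.45], [0, 0, -0.2, 0, 0.45]]])

```text
time_s: 38.7
ee_pos: [637.8, -236.2, 101.5]
ee_rot: [179.9, -0.2, -175.4]
force: [0.2, 0.3, -0.7]
gripper_width: 38.0
gripper_force: 0.0
```

Call:
send_rows(steps=[[[0, 0, -0.6, 0, 0.45], [0, 0, -0.8, 0, 0.45], [0, 0, -0.8, 0, 0.45], [0, 0, -0.8, 0, 0.45], [0, 0, 0, 0, 0.45]]])

```text
time_s: 39.12
ee_pos: [642.1, -237.9, 231.9]
ee_rot: [-179.6, 0.8, -175.4]
force: [0.8, -0.6, 1.4]
gripper_width: 40.9
gripper_force: 0.0
```

```bash
python3 - <<'E'
from h import *
s=env.state();print(s['ee_pos'],s['ee_rot'],s['gripper_width'],s['force']); rows((533.3,327.5,225),169.7,15,.45)
slate(55)
E
```

```text
[ 642.05526593 -237.85004916  231.89582119] [-179.63611932    0.75564642 -175.39790735] 40.8581982480801 [ 0.78875432 -0.63265737  1.44783695]
[[0.105, 0.954, 0.011, 0.144, 0.45], [0.122, 0.952, 0.011, 0.144, 0.45], [0.138, 0.95, 0.011, 0.144, 0.45], [0.155, 0.947, 0.011, 0.144, 0.45], [0.171, 0.944, 0.011, 0.144, 0.45], [0.187, 0.941, 0.011, 0.144, 0.45], [0.204, 0.938, 0.011, 0.144, 0.45], [0.22, 0.934, 0.011, 0.144, 0.45], [0.236, 0.93, 0.011, 0.144, 0.45], [0.252, 0.926, 0.011, 0.144, 0.45], [0.268, 0.921, 0.011, 0.144, 0.45], [0.284, 0.917, 0.011, 0.144, 0.45], [0.3, 0.911, 0.011, 0.144, 0.45], [0.316, 0.906, 0.011, 0.144, 0.45], [0.331, 0.901, 0.011, 0.144, 0.45]]
blob [302  57   8  22  86] x [605.4 625. ] y [-315.7 -224.1 -215.9] z [332.7 376.3 415.7]
blob [282  58   9  21  73] x [655.6 682.4] y [-310.2 -221.9 -213.1] z [326.8 370.8 412.5]
blob [282  96  29  22 391] x [599.5 671.2] y [-214.9 -158.  -145.2] z [234.3 317.5 344.8]
blob [ 281  130   37   33 1149] x [586.4 693.9] y [-290.8 -236.5 -225.7] z [ 56.8 109.7 136.2]
```

Call:
send_rows(steps=[[[0.11, 0.95, 0, 0.14, 0.45], [0.12, 0.95, 0, 0.14, 0.45], [0.14, 0.95, 0, 0.14, 0.45], [0.15, 0.95, 0, 0.14, 0.45], [0.17, 0.94, 0, 0.14, 0.45]]])

```text
time_s: 39.58
ee_pos: [601.2, -46.8, 222.0]
ee_rot: [180.0, -0.1, 179.7]
force: [-0.3, 1.0, 0.1]
gripper_width: 41.3
gripper_force: 0.0
```

Call:
send_rows(steps=[[[0.19, 0.94, 0, 0.14, 0.45], [0.2, 0.94, 0, 0.14, 0.45], [0.22, 0.93, 0, 0.14, 0.45], [0.24, 0.93, 0, 0.14, 0.45], [0.25, 0.93, 0, 0.14, 0.45]]])

```text
time_s: 40.0
ee_pos: [564.1, 141.5, 222.2]
ee_rot: [-180.0, -0.1, 174.9]
force: [-0.1, -0.4, 0.0]
gripper_width: 40.9
gripper_force: 0.0
```

Call:
send_rows(steps=[[[0.27, 0.92, 0, 0.15, 0.45], [0.28, 0.92, 0, 0.15, 0.45], [0.3, 0.91, 0, 0.15, 0.45], [0.32, 0.91, 0, 0.15, 0.45], [0.33, 0.9, 0, 0.15, 0.45]]])

```text
time_s: 40.42
ee_pos: [527.2, 329.9, 222.1]
ee_rot: [-179.9, -0.1, 169.8]
force: [0.4, -0.2, 0.2]
gripper_width: 40.6
gripper_force: 0.0
```

Call:
send_rows(steps=[[[0, 0, 0, 0, 0.45], [0, 0, 0, 0, 0.45], [0, 0, 0, 0, 0.45], [0, 0, 0, 0, 0.45], [0, 0, 0, 0, 0.45]]])

```text
time_s: 40.83
ee_pos: [528.7, 326.9, 223.1]
ee_rot: [-180.0, -0.0, 169.7]
force: [0.4, 0.5, 0.3]
gripper_width: 41.2
gripper_force: 0.0
```

```bash
python3 - <<'E'
from h import *
s=env.state();print(s['ee_pos'],s['ee_rot'],s['gripper_width'],s['force']); rows((533.3,327.5,93),169.7,2,.45)
E
```

```text
[528.73161949 326.91253272 223.08051115] [-1.79970226e+02 -1.55790250e-02  1.69709032e+02] 41.17359239445952 [0.44628372 0.52296647 0.30130683]
[[-0.055, 0.017, 1.626, 0.001, 0.45], [-0.055, 0.017, 1.626, 0.001, 0.45]]
```

Call:
send_rows(steps=[[[-0.05, 0, 0.7, 0, 0.45], [-0.05, 0, 0.8, 0, 0.45], [0, 0, 0.8, 0, 0.45], [0, 0, 0.6, 0, 0.45], [0, 0, 0.35, 0, 0.45]]])

```text
time_s: 41.25
ee_pos: [531.2, 325.3, 90.1]
ee_rot: [-179.8, -0.2, 169.7]
force: [-0.0, 0.2, 0.2]
gripper_width: 41.0
gripper_force: 0.0
```

Call:
send_rows(steps=[[[0, 0, 0, 0, 0.45], [0, 0, 0, 0, 0.45], [0, 0, 0, 0, 0.45], [0, 0, 0, 0, 0.45], [0, 0, 0, 0, 0.45]]])

```text
time_s: 41.67
ee_pos: [533.3, 328.0, 94.8]
ee_rot: [179.9, 0.1, 169.8]
force: [-0.1, 0.3, 0.4]
gripper_width: 41.2
gripper_force: 0.0
```

Call:
send_rows(steps=[[[0, 0, 0, 0, 0], [0, 0, 0, 0, 0], [0, 0, 0, 0, 0], [0, 0, 0, 0, 0], [0, 0, 0, 0, 0]]])

```text
time_s: 42.08
ee_pos: [532.3, 327.8, 93.3]
ee_rot: [180.0, 0.0, 169.8]
force: [0.4, -0.8, 0.2]
gripper_width: 10.5
gripper_force: 0.0
```

Call:
send_rows(steps=[[[0, 0, 0, 0, 0], [0, 0, 0, 0, 0], [0, 0, 0, 0, 0]]])

```text
time_s: 42.33
ee_pos: [532.3, 327.7, 93.2]
ee_rot: [180.0, -0.0, 169.8]
force: [-0.2, 0.2, 1.3]
gripper_width: 7.8
gripper_force: 25.0
```

Offset is 83.2, so floor contact should come at about 95.3.

Call:
send_rows(steps=[[[0, 0, -0.3, 0, 0], [0, 0, -0.6, 0, 0], [0, 0, -0.8, 0, 0], [0, 0, -0.9, 0, 0], [0, 0, -0.9, 0, 0]]])

```text
time_s: 42.75
ee_pos: [531.6, 327.2, 233.5]
ee_rot: [-179.9, -0.1, 169.8]
force: [0.5, 1.0, -2.6]
gripper_width: 8.1
gripper_force: 25.0
```

Call:
send_rows(steps=[[[0, 0, 0, 0, 0], [0, 0, 0, 0, 0], [0, 0, 0, 0, 0]]])

```text
time_s: 43.0
ee_pos: [531.5, 327.2, 231.8]
ee_rot: [-179.9, -0.1, 169.8]
force: [0.0, -0.2, -3.6]
gripper_width: 7.9
gripper_force: 25.0
```

```bash
python3 - <<'E'
from h import *
s=env.state();print(s['ee_pos'],s['ee_rot'],s['gripper_width'],s['force']); rows((636.2,-188.8,230),184.65,15,0)
E
```

```text
[531.53095712 327.1749611  231.83124416] [-1.79898659e+02 -1.16652994e-01  1.69813434e+02] 7.938861829056681 [ 0.03984984 -0.20528229 -3.58192884]
[[-0.324, -0.816, 0.003, -0.144, 0.0], [-0.31, -0.821, 0.003, -0.144, 0.0], [-0.295, -0.826, 0.003, -0.144, 0.0], [-0.281, -0.831, 0.003, -0.144, 0.0], [-0.267, -0.836, 0.003, -0.144, 0.0], [-0.252, -0.84, 0.003, -0.144, 0.0], [-0.238, -0.845, 0.003, -0.144, 0.0], [-0.223, -0.849, 0.003, -0.144, 0.0], [-0.208, -0.852, 0.003, -0.144, 0.0], [-0.194, -0.856, 0.003, -0.144, 0.0], [-0.179, -0.859, 0.003, -0.144, 0.0], [-0.164, -0.862, 0.003, -0.144, 0.0], [-0.149, -0.865, 0.003, -0.144, 0.0], [-0.134, -0.867, 0.003, -0.144, 0.0], [-0.119, -0.869, 0.003, -0.144, 0.0]]
```

Call:
send_rows(steps=[[[-0.32, -0.81, 0, -0.14, 0], [-0.31, -0.82, 0, -0.14, 0], [-0.3, -0.83, 0, -0.14, 0], [-0.28, -0.83, 0, -0.14, 0], [-0.27, -0.84, 0, -0.14, 0]]])

```text
time_s: 43.42
ee_pos: [565.9, 153.8, 230.4]
ee_rot: [-179.9, -0.3, 174.7]
force: [0.5, -0.2, -2.8]
gripper_width: 7.6
gripper_force: 25.0
```

Call:
send_rows(steps=[[[-0.25, -0.84, 0, -0.14, 0], [-0.24, -0.84, 0, -0.14, 0], [-0.22, -0.85, 0, -0.14, 0], [-0.21, -0.85, 0, -0.14, 0], [-0.19, -0.86, 0, -0.14, 0]]])

```text
time_s: 43.83
ee_pos: [600.1, -18.0, 230.3]
ee_rot: [180.0, -0.3, 179.5]
force: [-0.1, 0.3, -2.7]
gripper_width: 7.6
gripper_force: 25.0
```

Call:
send_rows(steps=[[[-0.18, -0.86, 0, -0.15, 0], [-0.16, -0.86, 0, -0.15, 0], [-0.15, -0.87, 0, -0.15, 0], [-0.13, -0.87, 0, -0.15, 0], [-0.12, -0.87, 0, -0.15, 0]]])

```text
time_s: 44.25
ee_pos: [634.3, -190.2, 230.0]
ee_rot: [179.9, -0.3, -175.4]
force: [0.6, -0.3, -2.9]
gripper_width: 7.7
gripper_force: 25.0
```

Call:
send_rows(steps=[[[0, 0, 0, 0, 0], [0, 0, 0, 0, 0], [0, 0, 0, 0, 0], [0, 0, 0, 0, 0], [0, 0, 0, 0, 0]]])

```text
time_s: 44.67
ee_pos: [635.2, -187.4, 232.6]
ee_rot: [180.0, -0.1, -175.3]
force: [0.2, 0.2, -2.3]
gripper_width: 7.8
gripper_force: 25.0
```

```bash
python3 - <<'E'
from h import *
s=env.state();print(s['ee_pos'],s['ee_rot'],s['gripper_width'],s['force']); rows((635.6,-188.8,155),184.65,2,0)
E
```

```text
[ 635.15827787 -187.38825325  232.63841264] [ 1.79952445e+02 -6.84161767e-02 -1.75318436e+02] 7.793753487436458 [ 0.23432898  0.16699299 -2.31442877]
[[-0.004, -0.018, 0.97, 0.002, 0.0], [-0.004, -0.018, 0.97, 0.002, 0.0]]
```

Call:
send_rows(steps=[[[0, 0, 0.3, 0, 0], [0, 0, 0.5, 0, 0], [0, 0, 0.6, 0, 0], [0, 0, 0.4, 0, 0], [0, 0, 0.1, 0, 0]]])

```text
time_s: 45.08
ee_pos: [633.5, -186.9, 153.9]
ee_rot: [179.9, -0.3, -175.3]
force: [-0.4, 0.5, -2.7]
gripper_width: 7.6
gripper_force: 25.0
```

Call:
send_rows(steps=[[[0, 0, 0.1, 0, 0], [0, 0, 0.2, 0, 0], [0, 0, 0.1, 0, 0], [0, 0, 0, 0, 0], [0, 0, 0, 0, 0]]])

```text
time_s: 45.5
ee_pos: [635.7, -188.8, 141.6]
ee_rot: [-180.0, 0.0, -175.4]
force: [0.0, 0.4, -2.7]
gripper_width: 8.2
gripper_force: 25.0
```

Call:
send_rows(steps=[[[0, 0, 0, 0, 0], [0, 0, 0, 0, 0], [0, 0, 0, 0, 0]]])

```text
time_s: 45.75
ee_pos: [635.7, -188.9, 141.7]
ee_rot: [-180.0, 0.0, -175.4]
force: [-0.3, -0.3, -3.0]
gripper_width: 8.1
gripper_force: 25.0
```

```bash
python3 - <<'E'
from h import *
s=env.state();print(s['ee_pos'],s['ee_rot'],s['gripper_width'],s['force']); rows((635.6,-188.8,135.5),184.65,1,0)
slate(60)
E
```

```text
[ 635.72398654 -188.9277128   141.69923696] [-1.79984809e+02  4.83737381e-02 -1.75407705e+02] 8.065983162696273 [-0.31628918 -0.33930225 -2.97484101]
[[0.003, 0.003, 0.155, -0.008, 0.0]]
blob [303 102   8  16  74] x [608.  620.4] y [-272.1 -176.4 -169. ] z [233.2 280.6 306.8]
blob [ 280  130   38   41 1326] x [583.3 688.2] y [-288.2 -184.7 -101.2] z [ 63.4 126.9 251.2]
```

Aligned. I'll lower it.

Call:
send_rows(steps=[[[0, 0, 0.1, 0, 0], [0, 0, 0.15, 0, 0], [0, 0, 0.1, 0, 0], [0, 0, 0.1, 0, 0], [0, 0, 0, 0, 0]]])

```text
time_s: 46.22
ee_pos: [634.7, -188.5, 121.7]
ee_rot: [179.9, -0.1, -175.4]
force: [-0.4, -0.2, -2.2]
gripper_width: 8.0
gripper_force: 25.0
```

Call:
send_rows(steps=[[[0, 0, 0.1, 0, 0], [0, 0, 0.15, 0, 0], [0, 0, 0.15, 0, 0], [0, 0, 0.1, 0, 0], [0, 0, 0, 0, 0]]])

```text
time_s: 46.63
ee_pos: [634.7, -188.5, 101.7]
ee_rot: [179.9, -0.1, -175.4]
force: [-0.1, 0.8, -3.7]
gripper_width: 8.0
gripper_force: 25.0
```

Call:
send_rows(steps=[[[0, 0, 0, 0, 0], [0, 0, 0, 0, 0], [0, 0, 0, 0, 0]]])

```text
time_s: 46.88
ee_pos: [635.8, -188.8, 103.6]
ee_rot: [-180.0, 0.0, -175.4]
force: [0.3, 0.0, -2.6]
gripper_width: 7.8
gripper_force: 25.0
```

Call:
send_rows(steps=[[[0, 0, 0.08, 0, 0], [0, 0, 0.06, 0, 0], [0, 0, 0.04, 0, 0], [0, 0, 0.03, 0, 0], [0, 0, 0, 0, 0]]])

```text
time_s: 47.3
ee_pos: [635.5, -188.8, 95.3]
ee_rot: [180.0, 0.0, -175.4]
force: [-0.1, 0.5, 1.6]
gripper_width: 7.8
gripper_force: 25.0
```

Call:
send_rows(steps=[[[0, 0, 0.01, 0, 0], [0, 0, 0, 0, 0], [0, 0, 0, 0, 0]]])

```text
time_s: 47.55
ee_pos: [635.5, -188.8, 95.2]
ee_rot: [-180.0, 0.0, -175.4]
force: [-2.2, 1.1, 5.1]
gripper_width: 8.0
gripper_force: 25.0
```

Seated. Next I'll release it and fetch the last slate, near (541.8,374.7).

Call:
send_rows(steps=[[[0, 0, 0, 0, 0.45], [0, 0, 0, 0, 0.45], [0, 0, 0, 0, 0.45], [0, 0, 0, 0, 0.45], [0, 0, -0.2, 0, 0.45]]])

```text
time_s: 47.97
ee_pos: [634.5, -188.5, 100.7]
ee_rot: [179.9, -0.2, -175.4]
force: [-0.6, 0.8, -0.5]
gripper_width: 38.2
gripper_force: 0.0
```

Call:
send_rows(steps=[[[0, 0, -0.6, 0, 0.45], [0, 0, -0.8, 0, 0.45], [0, 0, -0.8, 0, 0.45], [0, 0, -0.8, 0, 0.45], [0, 0, 0, 0, 0.45]]])

```text
time_s: 48.38
ee_pos: [638.9, -189.9, 230.9]
ee_rot: [-179.7, 0.8, -175.4]
force: [0.7, -1.7, 0.4]
gripper_width: 41.4
gripper_force: 0.0
```

```bash
python3 - <<'E'
from h import *
s=env.state();print(s['ee_pos'],s['ee_rot'],s['gripper_width'],s['force']); rows((541.8,374.7,225),169.7,15,.45)
slate(55)
E
```

```text
[ 638.86844762 -189.88047413  230.94881008] [-179.68466862    0.7787801  -175.3979994 ] 41.399633854398196 [ 0.6707832 -1.7147396  0.3720047]
[[0.086, 0.951, 0.01, 0.144, 0.45], [0.102, 0.949, 0.01, 0.144, 0.45], [0.119, 0.947, 0.01, 0.144, 0.45], [0.135, 0.945, 0.01, 0.144, 0.45], [0.151, 0.943, 0.01, 0.144, 0.45], [0.168, 0.94, 0.01, 0.144, 0.45], [0.184, 0.937, 0.01, 0.144, 0.45], [0.2, 0.934, 0.01, 0.144, 0.45], [0.216, 0.93, 0.01, 0.144, 0.45], [0.233, 0.926, 0.01, 0.144, 0.45], [0.249, 0.922, 0.01, 0.144, 0.45], [0.264, 0.917, 0.01, 0.144, 0.45], [0.28, 0.913, 0.01, 0.144, 0.45], [0.296, 0.908, 0.01, 0.144, 0.45], [0.312, 0.902, 0.01, 0.144, 0.45]]
blob [282  66   8  22  79] x [653.1 680.9] y [-264.  -173.2 -154.9] z [320.  374.6 415.1]
blob [302  67   8  22  90] x [602.2 621. ] y [-268.9 -176.7 -162.6] z [329.8 376.3 413.9]
blob [281 106  30  22 393] x [595.9 668.9] y [-165.6 -111.4  -95.7] z [235.6 316.6 345.3]
blob [ 281  130   37   43 1541] x [583.5 692.1] y [-289.6 -193.2 -178.5] z [ 56.7 112.5 135.5]
```

Call:
send_rows(steps=[[[0.07, 0.95, 0, 0.14, 0.45], [0.08, 0.95, 0, 0.14, 0.45], [0.1, 0.95, 0, 0.14, 0.45], [0.12, 0.95, 0, 0.14, 0.45], [0.14, 0.94, 0, 0.14, 0.45]]])

```text
time_s: 48.85
ee_pos: [605.1, 1.3, 221.3]
ee_rot: [180.0, -0.1, 179.7]
force: [0.8, 0.5, -0.4]
gripper_width: 41.2
gripper_force: 0.0
```

Call:
send_rows(steps=[[[0.17, 0.94, 0, 0.14, 0.45], [0.18, 0.94, 0, 0.14, 0.45], [0.2, 0.93, 0, 0.14, 0.45], [0.22, 0.93, 0, 0.14, 0.45], [0.23, 0.93, 0, 0.14, 0.45]]])

```text
time_s: 49.27
ee_pos: [572.0, 189.5, 221.4]
ee_rot: [-180.0, -0.1, 174.9]
force: [0.4, 0.4, 0.0]
gripper_width: 40.9
gripper_force: 0.0
```

Call:
send_rows(steps=[[[0.25, 0.92, 0, 0.15, 0.45], [0.26, 0.92, 0, 0.15, 0.45], [0.28, 0.91, 0, 0.15, 0.45], [0.29, 0.91, 0, 0.15, 0.45], [0.29, 0.9, 0, 0.15, 0.45]]])

```text
time_s: 49.68
ee_pos: [540.2, 377.2, 221.3]
ee_rot: [-179.9, -0.1, 169.8]
force: [1.2, -1.1, -1.0]
gripper_width: 41.3
gripper_force: 0.0
```

Call:
send_rows(steps=[[[0, 0, 0, 0, 0.45], [0, 0, 0, 0, 0.45], [0, 0, 0, 0, 0.45], [0, 0, 0, 0, 0.45], [0, 0, 0, 0, 0.45]]])

```text
time_s: 50.1
ee_pos: [541.8, 374.3, 222.4]
ee_rot: [-180.0, -0.0, 169.7]
force: [-0.2, -0.5, -0.2]
gripper_width: 40.9
gripper_force: 0.0
```

```bash
python3 - <<'E'
from h import *
s=env.state();print(s['ee_pos'],s['ee_rot'],s['gripper_width'],s['force']); rows((541.5,374.7,93),169.7,1,.45)
E
```

```text
[541.75084158 374.25806062 222.38281311] [-1.79973598e+02 -6.63697472e-03  1.69717787e+02] 40.912404064300034 [-0.17558066 -0.52428611 -0.17603889]
[[0.008, 0.01, 3.235, 0.003, 0.45]]
```

Call:
send_rows(steps=[[[0, 0, 0.7, 0, 0.45], [0, 0, 0.8, 0, 0.45], [0, 0, 0.8, 0, 0.45], [0, 0, 0.6, 0, 0.45], [0, 0, 0.33, 0, 0.45]]])

```text
time_s: 50.52
ee_pos: [540.2, 373.2, 89.9]
ee_rot: [-179.8, -0.2, 169.7]
force: [0.0, 0.6, -0.2]
gripper_width: 41.1
gripper_force: 0.0
```

Call:
send_rows(steps=[[[0, 0, 0, 0, 0.45], [0, 0, 0, 0, 0.45], [0, 0, 0, 0, 0.45], [0, 0, 0, 0, 0.45], [0, 0, 0, 0, 0.45]]])

```text
time_s: 50.93
ee_pos: [542.2, 376.0, 94.9]
ee_rot: [179.9, 0.1, 169.8]
force: [0.5, 0.8, -0.3]
gripper_width: 41.2
gripper_force: 0.0
```

Call:
send_rows(steps=[[[0, 0, 0, 0, 0], [0, 0, 0, 0, 0], [0, 0, 0, 0, 0], [0, 0, 0, 0, 0], [0, 0, 0, 0, 0]]])

```text
time_s: 51.35
ee_pos: [541.4, 375.8, 93.3]
ee_rot: [180.0, 0.0, 169.8]
force: [0.8, 0.7, -0.7]
gripper_width: 10.7
gripper_force: 0.0
```

Call:
send_rows(steps=[[[0, 0, 0, 0, 0], [0, 0, 0, 0, 0], [0, 0, 0, 0, 0]]])

```text
time_s: 51.6
ee_pos: [541.4, 375.8, 93.2]
ee_rot: [180.0, 0.0, 169.8]
force: [0.4, 0.7, 0.4]
gripper_width: 7.9
gripper_force: 25.0
```

Call:
send_rows(steps=[[[0, 0, -0.3, 0, 0], [0, 0, -0.6, 0, 0], [0, 0, -0.8, 0, 0], [0, 0, -0.9, 0, 0], [0, 0, -0.9, 0, 0]]])

```text
time_s: 52.02
ee_pos: [540.8, 375.3, 234.6]
ee_rot: [-179.9, -0.1, 169.8]
force: [0.2, 0.1, -2.5]
gripper_width: 8.3
gripper_force: 25.0
```

Call:
send_rows(steps=[[[0, 0, 0, 0, 0], [0, 0, 0, 0, 0], [0, 0, 0, 0, 0]]])

```text
time_s: 52.27
ee_pos: [540.7, 375.3, 232.6]
ee_rot: [-179.9, -0.1, 169.8]
force: [-0.9, -0.2, -3.9]
gripper_width: 7.8
gripper_force: 25.0
```

```bash
python3 - <<'E'
from h import *
s=env.state();print(s['ee_pos'],s['ee_rot'],s['gripper_width'],s['force']); rows((632,-139.5,230),184.65,15,0)
E
```

```text
[540.73465108 375.2676441  232.57686637] [-1.79930387e+02 -7.32609832e-02  1.69812529e+02] 7.798683239531761 [-0.93287671 -0.16420666 -3.92318811]
[[-0.301, -0.818, 0.004, -0.144, 0.0], [-0.287, -0.823, 0.004, -0.144, 0.0], [-0.273, -0.827, 0.004, -0.144, 0.0], [-0.259, -0.832, 0.004, -0.144, 0.0], [-0.244, -0.836, 0.004, -0.144, 0.0], [-0.23, -0.84, 0.004, -0.144, 0.0], [-0.215, -0.844, 0.004, -0.144, 0.0], [-0.201, -0.848, 0.004, -0.144, 0.0], [-0.186, -0.851, 0.004, -0.144, 0.0], [-0.171, -0.854, 0.004, -0.144, 0.0], [-0.157, -0.857, 0.004, -0.144, 0.0], [-0.142, -0.86, 0.004, -0.144, 0.0], [-0.127, -0.862, 0.004, -0.144, 0.0], [-0.112, -0.864, 0.004, -0.144, 0.0], [-0.097, -0.866, 0.004, -0.144, 0.0]]
```

Call:
send_rows(steps=[[[-0.3, -0.82, 0, -0.14, 0], [-0.29, -0.82, 0, -0.14, 0], [-0.27, -0.83, 0, -0.14, 0], [-0.26, -0.83, 0, -0.14, 0], [-0.24, -0.84, 0, -0.14, 0]]])

```text
time_s: 52.68
ee_pos: [570.2, 202.1, 230.6]
ee_rot: [-179.9, -0.3, 174.7]
force: [0.8, 0.2, -2.2]
gripper_width: 7.9
gripper_force: 25.0
```

Call:
send_rows(steps=[[[-0.23, -0.84, 0, -0.14, 0], [-0.22, -0.84, 0, -0.14, 0], [-0.2, -0.85, 0, -0.14, 0], [-0.19, -0.85, 0, -0.14, 0], [-0.17, -0.85, 0, -0.14, 0]]])

```text
time_s: 53.1
ee_pos: [600.3, 30.8, 230.8]
ee_rot: [-180.0, -0.3, 179.5]
force: [1.0, 0.7, -2.4]
gripper_width: 7.8
gripper_force: 25.0
```

Call:
send_rows(steps=[[[-0.16, -0.86, 0, -0.15, 0], [-0.14, -0.86, 0, -0.15, 0], [-0.13, -0.86, 0, -0.15, 0], [-0.11, -0.86, 0, -0.15, 0], [-0.1, -0.87, 0, -0.15, 0]]])

```text
time_s: 53.52
ee_pos: [630.5, -140.5, 230.5]
ee_rot: [179.9, -0.3, -175.4]
force: [0.2, -0.2, -2.3]
gripper_width: 8.0
gripper_force: 25.0
```

Call:
send_rows(steps=[[[0, 0, 0, 0, 0], [0, 0, 0, 0, 0], [0, 0, 0, 0, 0], [0, 0, 0, 0, 0], [0, 0, 0, 0, 0]]])

```text
time_s: 53.93
ee_pos: [631.4, -137.8, 232.7]
ee_rot: [180.0, -0.1, -175.3]
force: [-0.2, -0.3, -2.9]
gripper_width: 8.1
gripper_force: 25.0
```

```bash
python3 - <<'E'
from h import *
s=env.state();print(s['ee_pos'],s['ee_rot'],s['gripper_width'],s['force']); rows((631.7,-139.5,155),184.65,2,0)
E
```

```text
[ 631.35998694 -137.75232103  232.66931818] [ 1.79957113e+02 -6.84757926e-02 -1.75316717e+02] 8.08925693022441 [-0.15115156 -0.3263025  -2.8669443 ]
[[-0.002, -0.022, 0.971, 0.002, 0.0], [-0.002, -0.022, 0.971, 0.002, 0.0]]
```

Call:
send_rows(steps=[[[0, -0.04, 0.3, 0, 0], [0, 0, 0.5, 0, 0], [0, 0, 0.6, 0, 0], [0, 0, 0.4, 0, 0], [0, 0, 0.1, 0, 0]]])

```text
time_s: 54.35
ee_pos: [629.8, -139.0, 153.9]
ee_rot: [179.9, -0.3, -175.3]
force: [-0.9, 0.3, -2.7]
gripper_width: 7.8
gripper_force: 25.0
```

Call:
send_rows(steps=[[[0, 0, 0.1, 0, 0], [0, 0, 0.2, 0, 0], [0, 0, 0.1, 0, 0], [0, 0, 0, 0, 0], [0, 0, 0, 0, 0]]])

```text
time_s: 54.77
ee_pos: [632.1, -140.7, 141.6]
ee_rot: [-180.0, 0.0, -175.4]
force: [-0.4, -0.2, -2.1]
gripper_width: 8.0
gripper_force: 25.0
```

Call:
send_rows(steps=[[[0, 0, 0, 0, 0], [0, 0, 0, 0, 0], [0, 0, 0, 0, 0]]])

```text
time_s: 55.02
ee_pos: [632.1, -140.8, 141.7]
ee_rot: [-180.0, 0.1, -175.4]
force: [0.2, 0.0, -2.1]
gripper_width: 7.6
gripper_force: 25.0
```

Call:
send_rows(steps=[[[0, 0, 0.1, 0, 0], [0, 0, 0.15, 0, 0], [0, 0, 0.1, 0, 0], [0, 0, 0.1, 0, 0], [0, 0, 0, 0, 0]]])

```text
time_s: 55.43
ee_pos: [631.1, -140.5, 121.7]
ee_rot: [179.9, -0.1, -175.4]
force: [0.4, 2.1, -2.5]
gripper_width: 8.1
gripper_force: 25.0
```

Call:
send_rows(steps=[[[0, 0, 0.1, 0, 0], [0, 0, 0.15, 0, 0], [0, 0, 0.15, 0, 0], [0, 0, 0.1, 0, 0], [0, 0, 0, 0, 0]]])

```text
time_s: 55.85
ee_pos: [631.0, -140.4, 101.7]
ee_rot: [179.9, -0.1, -175.4]
force: [0.3, -0.1, -3.3]
gripper_width: 8.0
gripper_force: 25.0
```

Call:
send_rows(steps=[[[0, 0, 0, 0, 0], [0, 0, 0, 0, 0], [0, 0, 0, 0, 0]]])

```text
time_s: 56.1
ee_pos: [632.1, -140.7, 103.6]
ee_rot: [-180.0, 0.0, -175.4]
force: [0.2, -0.1, -3.3]
gripper_width: 7.6
gripper_force: 25.0
```

Call:
send_rows(steps=[[[0, 0, 0.08, 0, 0], [0, 0, 0.06, 0, 0], [0, 0, 0.04, 0, 0], [0, 0, 0.03, 0, 0], [0, 0, 0, 0, 0]]])

```text
time_s: 56.52
ee_pos: [631.8, -140.7, 95.2]
ee_rot: [-180.0, 0.0, -175.4]
force: [-0.7, 0.5, 0.5]
gripper_width: 7.8
gripper_force: 25.0
```

Call:
send_rows(steps=[[[0, 0, 0.01, 0, 0], [0, 0, 0, 0, 0], [0, 0, 0, 0, 0]]])

```text
time_s: 56.77
ee_pos: [631.8, -140.7, 95.2]
ee_rot: [-180.0, 0.0, -175.4]
force: [-2.0, 0.7, 4.9]
gripper_width: 8.2
gripper_force: 25.0
```

Seated. I'll release, go up and away, then check.

Call:
send_rows(steps=[[[0, 0, 0, 0, 0.45], [0, 0, 0, 0, 0.45], [0, 0, 0, 0, 0.45], [0, 0, 0, 0, 0.45], [0, 0, -0.2, 0, 0.45]]])

```text
time_s: 57.18
ee_pos: [630.8, -140.4, 100.8]
ee_rot: [179.9, -0.2, -175.4]
force: [-0.7, -0.4, 0.4]
gripper_width: 38.1
gripper_force: 0.0
```

Call:
send_rows(steps=[[[0, 0, -0.6, 0, 0.45], [0, 0, -0.8, 0, 0.45], [0, 0, -0.8, 0, 0.45], [0, 0, -0.8, 0, 0.45], [0, 0, -0.5, 0, 0.45]]])

```text
time_s: 57.6
ee_pos: [633.0, -141.0, 247.0]
ee_rot: [-179.9, 0.3, -175.4]
force: [0.9, -1.1, -0.0]
gripper_width: 40.8
gripper_force: 0.0
```

Call:
send_rows(steps=[[[0.6, 0.7, 0, 0, 0.45], [0.6, 0.7, 0, 0, 0.45], [0.6, 0.7, 0, 0, 0.45], [0.6, 0.7, 0, 0, 0.45], [0.6, 0.7, 0, 0, 0.45]]])

```text
time_s: 58.02
ee_pos: [499.7, -9.8, 242.9]
ee_rot: [180.0, 0.1, -175.4]
force: [-0.2, 0.4, 0.1]
gripper_width: 40.9
gripper_force: 0.0
```

Call:
send_rows(steps=[[[0.5, 0.8, 0, 0, 0.45], [0.5, 0.8, 0, 0, 0.45], [0, 0, 0, 0, 0.45], [0, 0, 0, 0, 0.45], [0, 0, 0, 0, 0.45]]])

```text
time_s: 58.43
ee_pos: [456.6, 49.7, 243.1]
ee_rot: [-180.0, 0.1, -175.4]
force: [0.5, -0.1, 0.5]
gripper_width: 40.7
gripper_force: 0.0
```

```bash
python3 - <<'E'
from h import *
s=env.state();print(s['ee_pos'],s['time_s']); slate(55); discs()
f=load('side');g=load('top')
a=cv2.resize(f['pixels'][110:250,240:380],(400,400),interpolation=2);b=cv2.resize(g['pixels'][150:290,330:490],(400,400),interpolation=2)
cv2.imwrite('pics/f.png',np.hstack([a,b])[:,:,::-1])
E
```

```text
[456.60319153  49.69668328 243.08724367] 58.4333
blob [ 280  130   38   54 1963] x [580.7 691.4] y [-290.4 -185.1 -130.8] z [ 57.3 113.7 136. ]
spacer [399.7 216.2] [ 66.7 227.6] z 24.5 world+1 [ 629.7 -152.    24.5]
spacer [409.4 207.3] [10.2 56.3] z 50.9 world+1 [ 646.5 -171.6   50.9]
lid [360.5 215.9] [26. 28.] z 83.1 world+1 [622.9 -50.7  83.1]
```

View pics/f.png

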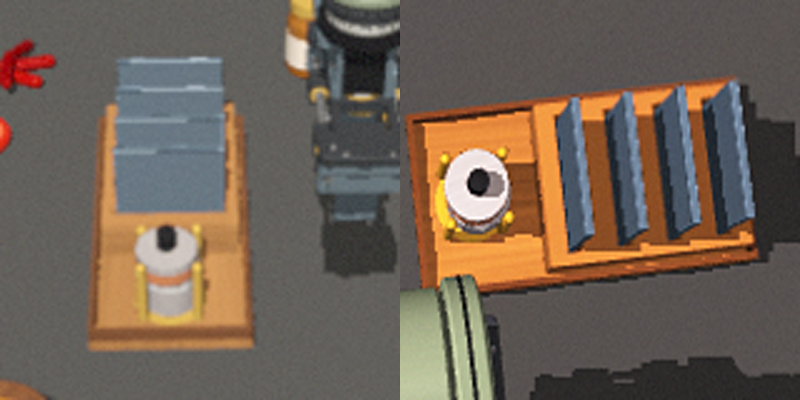

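The side and top views both show four upright slates in the four slots (top crop (575,175) to (730,155)). The tiffin is complete at (475,185), with the lid top at z 83 and nothing touched by the robot. I'm handing the job in.

```bash
python3 -c "
from workcell import env
print(env.job_done())"
```

```text
the job is handed in; nothing more can be done
None
```

The job is handed in at about 58 s: the tiffin (tin, copper spacer, lid) is built in the cradle and all four slates stand in their own crate slots. The final pictures show everything in place, but the hand-in returned no verdict.

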